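# Pack the coffee machine's service case

### The arm

A 7-joint arm with a two-finger parallel gripper is mounted at the origin on the work surface. World frame = base frame: x ahead of the robot, y to its left, z up, the work surface at z = 0. Lengths are in mm, angles in rad, forces in N, time in s.
With the tool pointing down it reaches from about 350 to 900 mm from the base axis. Payload 8.1 kg.
Tool frame: the origin (TCP) lies between the finger pads; the fingertips stand manip.tcp_to_tips ahead of it and the grasp point (between the pads) is the TCP (manip.tcp_to_tips is the distance from the TCP to the fingertips, in mm); z points along the fingers, y is the direction in which the jaws open and shut (so a half turn about z gives the same grasp; the last joint's range is limited). The gripper opens to 92 mm and grips with 3 to 60 N. Pads are 19 mm wide; open, the fingers measure 130 mm over their backs; the gripper's body (75 mm by 190 mm) begins 47 mm behind the grasp point.
Start: joints at [1.032, 0.434, 0.025, 1.573, -0.012, 1.134, -0.075], TCP at [263.814, -566.606, 245.742] pointing down, gripper open.
Joint ranges: [-2.62, 2.62], [-0.44, 2.09], [-1.27, 1.32], [0.08, 2.57], [-1.32, 4.46], [0.12, 2], [-2.74, 2.74]. Speed limits (rad/s): [2.22, 2.22, 3.01, 3.01, 3.14, 3.14, 3.14].

### API

Orientations are given as a rotation vector (axis times angle).
In Python, from station import manip gives the robot as it stands.
- The arm moves only by the tool apply_moves, never from a script. Its argument "motion" is a list of rows, each an object of numbers: "wx", "wy", "wz": the turn, a rotation vector about the tool's x, y, z in degrees; "tx", "ty", "tz": the shift along the tool's x, y, z in m; "fingers": the gripper's target within -1 to 1 (shut at 1, half-way at 0, fully open at -1). A call has 1 to 8 rows; each row is the pose to reach, as a shift and turn from the pose measured when the call began, along the tool's axes at that moment; what a row does not reach only later rows make up. A row lasts 1/10 s, in which the tool goes at most 50 mm and 8.59 degrees, less where a joint would pass 70% of its speed; a pose out of reach is approached as far as the arm can. A call with a gripper value outside its range is refused whole. The fingers move at their own pace and stop on an object; "force" is the grip in N (left out, the last holds). Time passes only in rows, so rows that repeat a pose let the fingers close. It gives the time, the measured TCP pose, the force and the opening at its end, in the units of the state.
- manip.get_obs(): the state, without advancing time (a new reading comes with each control period).
- manip.read_camera(name): name is "side" or "top" or "wrist"; returns the picture (480x640x3 uint8, red, green, blue); there is no depth.
- manip.camera_info(name): a dict with "mtx" (3x3 intrinsics, pixels), "world_to_cam" (4x4, takes a point from world to camera coordinates); the wrist camera has in their place "tool_from_camera" (4x4, takes a point from camera to tool coordinates, whose origin is the TCP and whose axes are the flange's). Camera axes: x right, y down, z forward; pixel columns grow to the right and rows downward; lengths in mm; the calibration is good to about 2 mm. The wrist camera is an equidistant fisheye: a pixel r from the principal point sees the ray r / f radians off the axis. A picture is of the moment at which its call begins: read the wrist's pose just before it. camera_info takes no time and is no camera call.
- manip.job_done(): hands the job in, once; it reports no verdict.
Trained networks look in the newest picture that a camera, given by its name, has taken for a name from the list of things; names that differ only in an ending like _2 or _b are one class to them, and where a whole thing is asked for, a point or a joint stands for the part that bears it (a point fixed in the world has none). Each returns a list of dicts, best first, with "score" (0 to 1); they miss things now and then, are a little off and sometimes report something else, mostly with a low value. They report only what shows in the picture. A call takes as long as a camera call.
- manip.trace(camera, target): "mask" (480x640 bool, what is visible of it) and "bbox" ([left, top, width, height] in pixels, round what is visible of it).
The state is a dict: "clock": time; "q": joint angles; "dq": joint speeds; "joint_torque": joint torques, N m; "eef_pos": TCP position; "tcp_rot": TCP orientation; "force": force on the tool from outside, world axes, zero at the start; "torque": the same for the moment, N m; "width": finger opening in mm.
Only numpy, scipy, OpenCV 4.12 (cv2) and the standard library are available. Lean on these libraries where they do the work, as an engineer would, in place of code of your own. Each camera call takes 0.05 s, during which the arm holds its last target. There are 200 camera calls.

### The job

Get the coffee machine's service case packed. First clear the tins standing on its insert and stand them upright in the black tray; only then lay each tool from the counter into the cutout of its own shape and press it fully home, level on the cutout's floor. Leave the jug, cup and syrup bottle where they are.

Things in the scene. Friction and masses are not known exactly. Their poses are not given: they have to be found in the camera images.
- brush: Cleaning brush lying flat, 150 mm long (x -70 to 80), 34 thick: a straight wooden handle 26 wide (x -70 to 40) and a square black head 54 wide, 40 long at the +x end. Origin: on the underside, under the place to grip and press, about at its centre of mass. z up. May be absent.
- gauge: Pressure gauge lying on its back, 141 mm long (x -65 to 76), 34 thick: a straight metal stem 24 wide (x -65 to 18) and a round dial housing 60 in diameter centred at x = 46. Origin: on the underside, under the place to grip and press, about at its centre of mass. z up. May be absent.
- pliers: Pliers lying flat, 147 mm long: middle body 40 long (x -20 to 20), 34 wide, 34 thick; jaws 26 wide, 28 thick from x = 20 to 65; two black handles, 24 thick, spreading to 58 wide at x = -82. Origin: on the underside, under the place to grip and press, about at its centre of mass. z up. May be absent.
- meter: Hand-held water meter, a plain rectangular grey body 120 long (x), 46 wide, 34 thick, with a dark display on top; either end may point either way in its cutout. Origin: on the underside, under the place to grip and press, about at its centre of mass. z up. May be absent.
- tin1: Closed metal tin, a cylinder 60 mm in diameter, 70 high, 0.25 kg. Origin: centre of its underside; z up. At the start the tins stand upright on the insert between neighbouring cutouts, side by side along the case's y, about 80 mm apart. May be absent.
- tin2: As tin1. May be absent.
- tin3: As tin1. May be absent.
- tray: Shallow black tray fixed to the counter, 80 (x) by 250 (y) mm outside, rim 14 high, walls and floor 4 thick. Origin: centre of its underside on the counter; its y axis runs along it. Three tins fit side by side along y, 85 mm apart.
- case: Open tool case fixed to the counter, 196 (x) by 332 (y) mm, its thin metal rim 34 high. Origin: centre of its underside. It is filled by a hard dark insert, top 32 mm above the counter, of four blocks 80 mm wide side by side along y, one cutout in each, running along x; which block is where varies.
- cut_brush_seat (a point): Cutout for the brush, 18 mm deep: its outline, wide square end at +x. Origin: middle of its floor between the rubber cheeks, 14 mm above the counter; x along the cutout, as the x of the tool lying in it. 2 mm of play to each side. Two sprung rubber cheeks, 20 mm long, stand 3.5 mm into it from both sides at mid-length (so in all four).
- cut_gauge_seat (a point): Cutout for the gauge, 18 mm deep: narrow slot, wide rounded end at +x. Origin: middle of its floor between the rubber cheeks, 14 mm above the counter; x along the cutout, as the x of the tool lying in it. Like every tool, laid in it rests on the cheeks some 12 mm above the floor; pushed down with about 6 to 15 N on its top over the origin it goes home and stays.
- cut_pliers_seat (a point): Cutout for the pliers, 18 mm deep: wide pocket for the handles at -x, narrower middle, jaw slot at +x. Origin: middle of its floor between the rubber cheeks, 14 mm above the counter; x along the cutout, as the x of the tool lying in it. Play and cheeks as in the others; pressed home, 16 mm of a tool's grip part stands out of the insert.
- cut_meter_seat (a point): Cutout for the meter, 18 mm deep: plain rectangle 124 by 50 mm. Origin: middle of its floor between the rubber cheeks, 14 mm above the counter; x along the cutout, as the x of the tool lying in it. Play and cheeks as in the others.
- jug: Bystander: steel jug, 84 mm across, 105 high, handle at its +y. Origin: centre of its underside.
- cup: Bystander: white cup, 84 mm across, 65 high. Origin: centre of its underside.
- syrup: Bystander: brown bottle, 68 mm across, 150 high. Origin: centre of its underside.

How it is judged:
By the outcome, as a careful person would: the job done as asked, in the order asked, and still so for the second after the job is handed in, with the robot touching nothing.
Of tin1, tin2, tin3 only 2 to 3 are there at a start; the rules pass over those that are not, and their reading is None.
Of brush, gauge, pliers, meter only 3 to 4 are there at a start; the rules pass over those that are not, and their reading is None.
At some moment in a run one of brush, gauge, pliers, meter may be knocked a few centimetres aside while the robot is not near it.
Once in a run the grip may slacken for a moment while it holds something.
It also fails if it takes over 210 s, if anything falls off the work surface, if the arm or the gripper's body presses on something with over 40 N, if the wrist force passes 120 N, or if a joint passes its speed limit or range.

## Working session

There is one attempt and no reset: what is moved stays moved. The work goes in short steps, Python scripts to look and compute and a tool call to move; the robot and the scene stay as the last step left them, time stands still between calls to the robot, and variables do not carry over. Pictures are saved under pics/ and viewed, about 12 in all and at most 16, crops included, and the job is handed in when it is done.

Besides the shell and the picture viewer there is one more tool, called after "Request:" by a JSON object that holds its "fn" and its "kwargs", one argument or row to a line. apply_moves: Moves the arm, as the interface text tells. Its arguments: {"type":"object","properties":{"motion":{"type":"array","items":{"type":"object","properties":{"wx":{"type":"number"},"wy":{"type":"number"},"wz":{"type":"number"},"tx":{"type":"number"},"ty":{"type":"number"},"tz":{"type":"number"},"fingers":{"type":"number"}}}},"force":{"type":"number"}},"required":["motion"]}

```bash
ls; mkdir -p pics; python3 - <<'E'
from station import manip
import cv2, numpy as np
print(manip.get_obs(), manip.tcp_to_tips)
for n in ["side","top","wrist"]:
    print(n, manip.camera_info(n))
for n in ["top","side"]:
    im=manip.read_camera(n); cv2.imwrite(f"pics/{n}0.png",im[:,:,::-1])
E
```

```text
pics
{'clock': 0.0, 'q': array([ 1.03239037,  0.43523014,  0.02496348,  1.57410538, -0.01162078,
        1.13399971, -0.07510229]), 'dq': array([ 1.59300104e-03,  4.76808840e-04, -9.36405609e-04, -6.79001035e-04,
        2.63519284e-04,  3.81000141e-05, -2.29057134e-05]), 'joint_torque': array([ 1.12984999e-03, -6.67850661e+01,  9.85504277e-01, -3.14458001e+01,
       -6.05729758e-02,  4.28267370e-02,  1.73773769e-04]), 'eef_pos': array([ 263.59266691, -566.15629331,  244.93718303]), 'tcp_rot': array([-3.06583509e+00, -6.78716438e-01,  7.27888055e-04]), 'force': array([-0.08782512,  0.30883662,  0.83012027]), 'torque': array([-4.17203234e-03,  6.42413078e-03, -8.99066697e-05]), 'width': 91.77345008854309} 19.0
side {'mtx': array([[507.16693519,   0.        , 319.73595461],
       [  0.        , 507.16693519, 242.18877669],
       [  0.        ,   0.        ,   1.        ]]), 'world_to_cam': array([[-7.25299721e-01, -6.88420081e-01,  4.25528005e-03,
         3.71804921e+02],
       [-3.48803285e-01,  3.62146123e-01, -8.64399476e-01,
         2.25785309e+02],
       [ 5.93528924e-01, -
[... 501 characters left out ...]
     [ 5.52295015e-02,  4.51434060e-04, -9.98473584e-01,
         1.12154228e+03],
       [ 0.00000000e+00,  0.00000000e+00,  0.00000000e+00,
         1.00000000e+00]])}
wrist {'mtx': array([[371.64829954,   0.        , 317.34107598],
       [  0.        , 371.64829954, 236.10050167],
       [  0.        ,   0.        ,   1.        ]]), 'tool_from_camera': array([[ 9.83098519e-04, -9.67747542e-01, -2.51920084e-01,
         6.71932481e+01],
       [ 9.99999512e-01,  9.75881140e-04,  1.53586264e-04,
        -9.61354324e-01],
       [ 9.72113292e-05, -2.51920112e-01,  9.67748029e-01,
        -1.39958550e+02],
       [ 0.00000000e+00,  0.00000000e+00,  0.00000000e+00,
         1.00000000e+00]])}
```

View pics/top0.png

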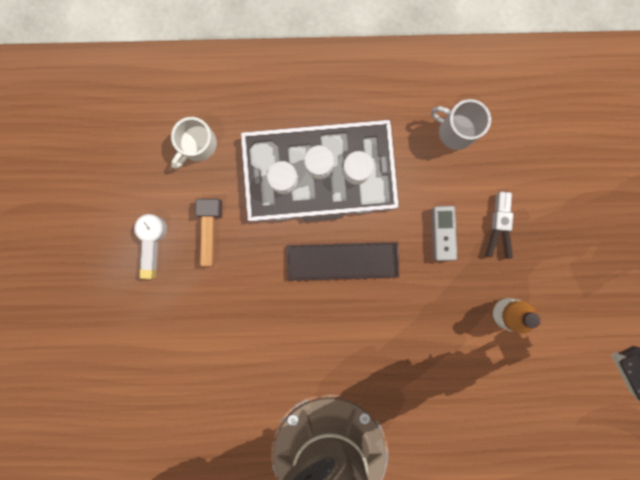

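View pics/side0.png

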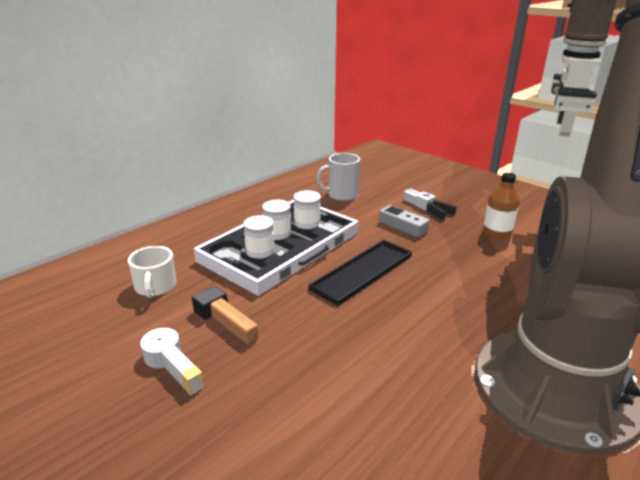

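```bash
cat > h.py <<'E'
from station import manip
import cv2, numpy as np
from scipy.spatial.transform import Rotation as R
from scipy.optimize import minimize
def box(x0,x1,w,h,z0=0):
    return np.array([[x,y,z] for x in(x0,x1) for y in(-w/2,w/2) for z in(z0,h)],float)
def cyl(cx,d,h):
    a=np.linspace(0,2*np.pi,40,endpoint=False)
    return np.array([[cx+d/2*np.cos(t),d/2*np.sin(t),z] for t in a for z in(0,h)])
def handle(s): # pliers handle
    return np.array([[x,s*y,z] for x,y in((-20,3),(-20,16),(-82,29),(-82,15)) for z in(0,24)],float)
M=dict(brush=[box(-70,40,26,34),box(40,80,54,34)],gauge=[box(-65,18,24,34),cyl(46,60,34)],
 pliers=[box(-20,20,34,34),box(20,65,26,28),handle(1),handle(-1)],meter=[box(-60,60,46,34)],
 tin=[cyl(0,60,70)],tray=[box(-40,40,250,14)],case=[box(-98,98,332,34)])
def cam(name,pose=None):
    i=manip.camera_info(name); K=i["mtx"]
    if name!="wrist": return K,i["world_to_cam"],False
    T=np.eye(4); T[:3,:3]=R.from_rotvec(pose[1]).as_matrix(); T[:3,3]=pose[0]
    return K,np.linalg.inv(T@i["tool_from_camera"]),True
def proj(c,P):
    K,W,fe=c; p=np.atleast_2d(P)@W[:3,:3].T+W[:3,3]
    if fe:
        r=np.hypot(p[:,0],p[:,1]); s=np.arctan2(r,p[:,2])/np.maximum(r,1e-9)
        u=p[:,:2]*s[:,None]
    else: u=p[:,:2]/p[:,2:]
    return u*[K[0,0],K[1,1]]+K[:2,2]
def unproj(c,uv,z):
    K,W,fe=c; d=(np.asarray(uv,float)-K[:2,2])/[K[0,0],K[1,1]]
    if fe:
        r=np.hypot(*d); d=np.array([*(d*(np.sin(r)/max(r,1e-9))),np.cos(r)])
    else: d=np.array([*d,1])
    d=W[:3,:3].T@d; o=-W[:3,:3].T@W[:3,3]
    return o+d*(z-o[2])/d[2]
def sil(c,name,x,z=0,S=2):
    im=np.zeros((480*S,640*S),np.uint8); ca,sa=np.cos(x[2]),np.sin(x[2])
    for p in M[name]:
        w=np.c_[ca*p[:,0]-sa*p[:,1]+x[0],sa*p[:,0]+ca*p[:,1]+x[1],p[:,2]+z]
        q=(proj(c,w)+.5)*S-.5
        cv2.fillPoly(im,[cv2.convexHull((q*16).astype(np.float32)).astype(np.int32)],255,shift=4,lineType=cv2.LINE_AA)
    return im/255.
def fit(views,name,x0,z=0,S=2):
    """views: list of (cam,mask). pose x,y,yaw by overlap"""
    ms=[cv2.GaussianBlur(cv2.resize(m.astype(np.float32),None,fx=S,fy=S,interpolation=cv2.INTER_LINEAR),(0,0),2) for c,m in views]
    def f(v):
        x=[v[0],v[1],v[2]/60]
        return sum(np.mean((cv2.GaussianBlur(sil(c,name,x,z,S),(0,0),2)-m)**2)/m.mean() for (c,_),m in zip(views,ms))
    best=None
    v=np.array([x0[0],x0[1],x0[2]*60])
    for st in(12,3):
        r=minimize(f,v,method="Nelder-Mead",options=dict(initial_simplex=v+np.array([[0,0,0],[st,0,0],[0,st,0],[0,0,st]]),xatol=.05,fatol=1e-5,maxiter=120)); v=r.x
    return np.array([v[0],v[1],v[2]/60]),r.fun
def shot(name):
    o=manip.get_obs(); im=manip.read_camera(name)
    return im,cam(name,(o["eef_pos"],o["tcp_rot"]))
E
cat > a.py <<'E'
from h import *
im,c=shot("top")
cv2.imwrite("pics/case0.png",cv2.resize(im[110:230,230:410,::-1],None,fx=4.4,fy=4.4,interpolation=cv2.INTER_CUBIC))
for n in["brush","gauge","pliers","meter","tin1","tray","case","jug","cup","syrup"]:
    for d in manip.trace("top",n):
        m=d["mask"]
        if d["score"]<.3: continue
        ys,xs=np.nonzero(m); uv=[xs.mean(),ys.mean()]; p=unproj(c,uv,17)
        k="tin" if n=="tin1" else n
        if k not in M: print(n,d["score"],p.round()); continue
        res=[]
        for a in ([0,np.pi/2,np.pi,-np.pi/2] if k in("brush","gauge","pliers","meter") else [0]):
            res.append(fit([(c,m)],k,[p[0],p[1],a],32 if k=="tin" else 0))
        res.sort(key=lambda r:r[1])
        print(n,round(d["score"],2),d["bbox"],m.sum(),res[0][0].round(3),round(res[0][1],4),[round(r[1],3) for r in res])
E
python3 a.py
```

```text
brush 0.58 [195.5, 199.9, 23.8, 66.8] 1188 [ 4.90044e+02  2.61210e+02 -3.00000e-02] 0.026 [np.float64(0.026), np.float64(0.31), np.float64(0.916), np.float64(0.933)]
brush 0.56 [483.3, 191.0, 28.5, 69.1] 1130 [ 505.318 -397.023    3.022] 0.2206 [np.float64(0.221), np.float64(0.221), np.float64(0.452), np.float64(0.453)]
gauge 0.84 [134.1, 215.2, 30.2, 63.9] 1224 [ 4.61938e+02  3.92621e+02 -5.60000e-02] 0.0241 [np.float64(0.024), np.float64(0.37), np.float64(0.692), np.float64(0.733)]
pliers 0.95 [483.0, 192.1, 31.6, 69.3] 1130 [ 5.07811e+02 -3.98164e+02 -1.19000e-01] 0.0446 [np.float64(0.045), np.float64(0.046), np.float64(0.42), np.float64(0.451)]
meter 0.75 [435.0, 207.4, 21.9, 53.3] 1260 [ 482.9   -266.264    3.148] 0.0179 [np.float64(0.018), np.float64(0.018), np.float64(0.018), np.float64(0.018)]
tin1 0.88 [267.9, 160.0, 30.9, 30.5] 742 [6.06971e+02 8.83070e+01 1.28000e-01] 0.0172 [np.float64(0.017)]
tin1 0.72 [301.3, 141.9, 35.4, 39.8] 831 [6.3832e+02 8.9010e+00 3.5400e-01] 0.0031 [np.float64(0.003)]
tin1 0.64 [427.4, 97.9, 64.7, 54.3] 1969 [ 7.19810e+02 -3.15401e+02 -1.40000e-02] 0.4015 [np.float64(0.401)]
tin1 0.57 [341.6, 151.2, 30.3, 32.3] 763 [ 6.23433e+02 -7.38290e+01  2.73000e-01] 0.0104 [np.float64(0.01)]
tray 0.62 [284.3, 240.6, 115.9, 41.4] 3945 [ 4.25625e+02 -3.89750e+01  5.00000e-03] 0.006 [np.float64(0.006)]
case 0.86 [239.5, 119.2, 157.5, 106.4] 1642 [6.27057e+02 9.19000e+00 6.60000e-02] 7.1327 [np.float64(7.133)]
jug 0.79 [ 730. -319.   17.]
cup 0.71 [607.  13.  17.]
cup 0.56 [704. 295.  17.]
syrup 0.91 [ 297. -419.   17.]
```

View pics/case0.png

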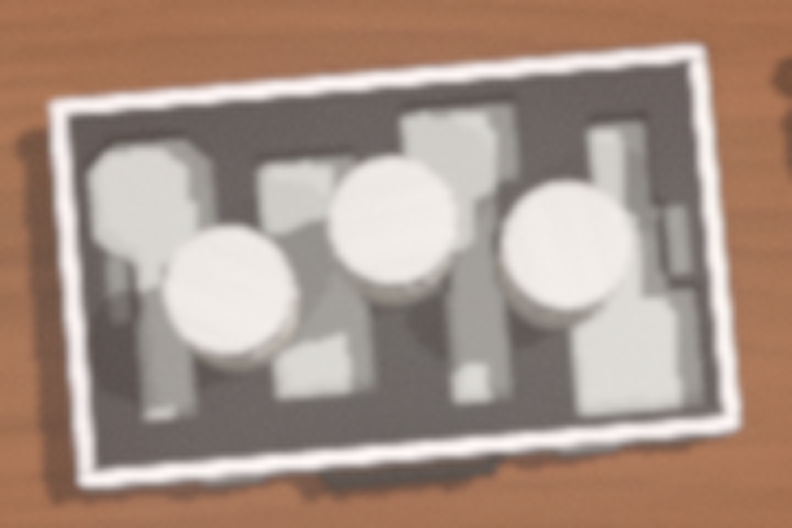

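```bash
cat >> h.py <<'E'
def go(x,y,z,psi,start=None):
    """print shift (m) and turn (deg) in tool axes to reach pose pointing down, tool x at yaw psi (deg)"""
    o=manip.get_obs(); p,r=(o["eef_pos"],R.from_rotvec(o["tcp_rot"])) if start is None else start
    a=np.radians(psi); T=R.from_matrix(np.array([[np.cos(a),np.sin(a),0],[np.sin(a),-np.cos(a),0],[0,0,-1]]))
    t=r.inv().apply(np.array([x,y,z])-p)/1000; w=np.degrees((r.inv()*T).as_rotvec())
    print("go",(x,y,z,psi),"t",t.round(4),"w",w.round(2),"rows",round(np.linalg.norm(t)/.05,1),round(np.linalg.norm(w)/8.59,1))
    return np.array([x,y,z]),T
E
python3 - <<'E'
from h import *
c=cam("top")
P=[unproj(c,[(u+.5)/4.4-.5+230,(v+.5)/4.4-.5+110],34) for u,v in[(48,101),(705,44),(742,430),(78,489)]]
P=np.array(P);print(P.round(1)); print(P.mean(0)); 
for i,j in((1,0),(2,3)): d=P[j]-P[i]; print(np.hypot(*d[:2]),np.degrees(np.arctan2(-d[0],d[1])))
for i,j in((3,0),(2,1)): d=P[j]-P[i]; print(np.hypot(*d[:2]),np.degrees(np.arctan2(d[1],d[0])))
go(607,88,200,93.8)
E
```

```text
[[ 716.5  181.8   34. ]
 [ 738.7 -152.2   34. ]
 [ 541.5 -165.3   34. ]
 [ 518.8  169.    34. ]]
[628.87632212   8.32091705  34.        ]
334.7299409442224 3.812210797910467
335.0847402586384 3.89950956836934
198.13438572936113 3.686005496081453
197.6233700933257 3.788431364028215
go (607, 88, 200, 93.8) t [ 0.5874 -0.4486  0.0457] w [  0.     0.   -68.84] rows 14.8 8.0
```

Request:
{"fn": "apply_moves", "kwargs": {
  "motion": [
    {"tx": 0.587, "ty": -0.449, "tz": 0.045, "wz": -68.8, "fingers": -1},
    {"tx": 0.587, "ty": -0.449, "tz": 0.045, "wz": -68.8},
    {"tx": 0.587, "ty": -0.449, "tz": 0.045, "wz": -68.8},
    {"tx": 0.587, "ty": -0.449, "tz": 0.045, "wz": -68.8},
    {"tx": 0.587, "ty": -0.449, "tz": 0.045, "wz": -68.8},
    {"tx": 0.587, "ty": -0.449, "tz": 0.045, "wz": -68.8},
    {"tx": 0.587, "ty": -0.449, "tz": 0.045, "wz": -68.8},
    {"tx": 0.587, "ty": -0.449, "tz": 0.045, "wz": -68.8}
  ],
  "force": 25
}}

```text
invalid input
```

```bash
python3 - <<'E'
from h import *
print(manip.get_obs()["q"].round(2)); go(607,88,200,93.8)
E
```

```text
[ 1.03  0.43  0.03  1.57 -0.01  1.13 -0.08]
go (607, 88, 200, 93.8) t [ 0.5874 -0.4486  0.0457] w [  0.     0.   -68.84] rows 14.8 8.0
```

Request:
{"fn": "apply_moves", "kwargs": {
  "motion": [
    {"tx": 0.587, "ty": -0.449, "tz": 0.045, "wx": 0, "wy": 0, "wz": -68.8, "fingers": -1},
    {"tx": 0.587, "ty": -0.449, "tz": 0.045, "wx": 0, "wy": 0, "wz": -68.8, "fingers": -1},
    {"tx": 0.587, "ty": -0.449, "tz": 0.045, "wx": 0, "wy": 0, "wz": -68.8, "fingers": -1},
    {"tx": 0.587, "ty": -0.449, "tz": 0.045, "wx": 0, "wy": 0, "wz": -68.8, "fingers": -1},
    {"tx": 0.587, "ty": -0.449, "tz": 0.045, "wx": 0, "wy": 0, "wz": -68.8, "fingers": -1},
    {"tx": 0.587, "ty": -0.449, "tz": 0.045, "wx": 0, "wy": 0, "wz": -68.8, "fingers": -1},
    {"tx": 0.587, "ty": -0.449, "tz": 0.045, "wx": 0, "wy": 0, "wz": -68.8, "fingers": -1},
    {"tx": 0.587, "ty": -0.449, "tz": 0.045, "wx": 0, "wy": 0, "wz": -68.8, "fingers": -1}
  ],
  "force": 25
}}

```text
clock: 1.45
eef_pos: [449.6, -211.1, 221.7]
tcp_rot: [2.141, 2.298, 0.0]
force: [0.3, -2.0, -0.2]
width: 91.9
```

```bash
python3 - <<'E'
from h import *
print(manip.get_obs()["q"].round(2)); go(607,88,200,93.8)
E
```

```text
[ 0.64  0.28 -0.38  1.89  0.13  0.99  0.27]
go (607, 88, 200, 93.8) t [0.2872 0.1781 0.0217] w [0.05 0.04 0.26] rows 6.8 0.0
```

Request:
{"fn": "apply_moves", "kwargs": {
  "motion": [
    {"tx": 0.287, "ty": 0.178, "tz": 0.022, "wx": 0, "wy": 0, "wz": 0.3, "fingers": -1},
    {"tx": 0.287, "ty": 0.178, "tz": 0.022, "wx": 0, "wy": 0, "wz": 0.3, "fingers": -1},
    {"tx": 0.287, "ty": 0.178, "tz": 0.022, "wx": 0, "wy": 0, "wz": 0.3, "fingers": -1},
    {"tx": 0.287, "ty": 0.178, "tz": 0.022, "wx": 0, "wy": 0, "wz": 0.3, "fingers": -1},
    {"tx": 0.287, "ty": 0.178, "tz": 0.022, "wx": 0, "wy": 0, "wz": 0.3, "fingers": -1},
    {"tx": 0.287, "ty": 0.178, "tz": 0.022, "wx": 0, "wy": 0, "wz": 0.3, "fingers": -1},
    {"tx": 0.287, "ty": 0.178, "tz": 0.022, "wx": 0, "wy": 0, "wz": 0.3, "fingers": -1},
    {"tx": 0.287, "ty": 0.178, "tz": 0.022, "wx": 0, "wy": 0, "wz": 0.3, "fingers": -1}
  ]
}}

```text
clock: 2.25
eef_pos: [607.9, 95.1, 199.3]
tcp_rot: [-2.138, -2.3, -0.006]
force: [0.1, 0.7, 0.2]
width: 92.0
```

```bash
python3 - <<'E'
from h import *
im,c=shot("wrist"); cv2.imwrite("pics/w1.png",im[:,:,::-1])
for d in manip.trace("wrist","tin1"):
    m=d["mask"]; p=unproj(c,[np.nonzero(m)[1].mean(),np.nonzero(m)[0].mean()],67)
    print(d["score"],d["bbox"],*fit([(c,m)],"tin",[p[0],p[1],0],32,1))
go(607,88,200,93.8); go(607,88,77,93.8)
E
```

```text
0.73 [308.5, 289.3, 80.8, 73.0] [ 6.36638564e+02  1.22705692e+01 -3.26796944e-02] 1.1175393796438806
0.63 [215.2, 127.6, 238.8, 240.1] [559.61944959 148.05518948  -0.61068152] 1.6892595475134553
0.58 [269.1, 198.7, 93.6, 101.7] [6.05715995e+02 8.80470755e+01 3.35347076e-02] 0.0011870409910208777
go (607, 88, 200, 93.8) t [-0.0006  0.0002 -0.0007] w [0.01 0.04 0.07] rows 0.0 0.0
go (607, 88, 77, 93.8) t [-5.000e-04  1.000e-04  1.223e-01] w [0.01 0.04 0.07] rows 2.4 0.0
```

View pics/w1.png

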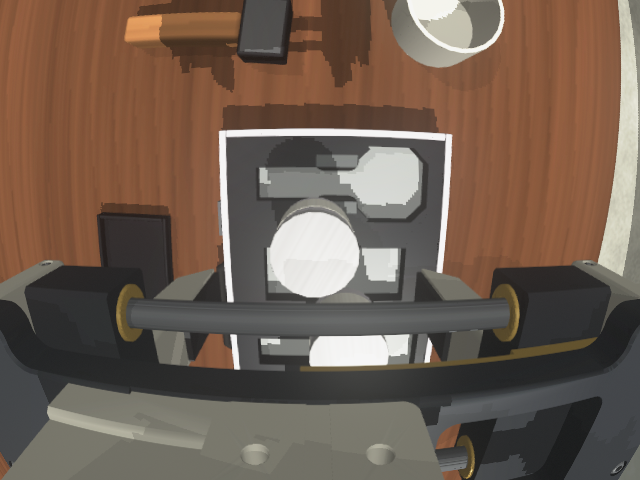

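Request:
{"fn": "apply_moves", "kwargs": {
  "motion": [
    {"tx": 0, "ty": 0, "tz": 0.122, "wx": 0, "wy": 0, "wz": 0, "fingers": -1},
    {"tx": 0, "ty": 0, "tz": 0.122, "wx": 0, "wy": 0, "wz": 0, "fingers": -1},
    {"tx": 0, "ty": 0, "tz": 0.122, "wx": 0, "wy": 0, "wz": 0, "fingers": -1},
    {"tx": 0, "ty": 0, "tz": 0.122, "wx": 0, "wy": 0, "wz": 0, "fingers": -1},
    {"tx": 0, "ty": 0, "tz": 0.122, "wx": 0, "wy": 0, "wz": 0, "fingers": 1},
    {"tx": 0, "ty": 0, "tz": 0.122, "wx": 0, "wy": 0, "wz": 0, "fingers": 1},
    {"tx": 0, "ty": 0, "tz": 0.122, "wx": 0, "wy": 0, "wz": 0, "fingers": 1},
    {"tx": 0, "ty": 0, "tz": 0.122, "wx": 0, "wy": 0, "wz": 0, "fingers": 1}
  ]
}}

```text
clock: 3.15
eef_pos: [607.6, 88.5, 78.7]
tcp_rot: [2.144, 2.293, 0.002]
force: [0.3, -0.1, -1.0]
width: 64.5
```

Request:
{"fn": "apply_moves", "kwargs": {
  "motion": [
    {"tx": 0, "ty": 0, "tz": 0, "wx": 0, "wy": 0, "wz": 0, "fingers": 1},
    {"tx": 0, "ty": 0, "tz": 0, "wx": 0, "wy": 0, "wz": 0, "fingers": 1},
    {"tx": 0, "ty": 0, "tz": 0, "wx": 0, "wy": 0, "wz": 0, "fingers": 1},
    {"tx": 0, "ty": 0, "tz": -0.02, "wx": 0, "wy": 0, "wz": 0, "fingers": 1},
    {"tx": 0, "ty": 0, "tz": -0.03, "wx": 0, "wy": 0, "wz": 0, "fingers": 1},
    {"tx": 0, "ty": 0, "tz": -0.03, "wx": 0, "wy": 0, "wz": 0, "fingers": 1}
  ]
}}

```text
clock: 3.75
eef_pos: [608.6, 89.0, 110.1]
tcp_rot: [2.143, 2.292, 0.006]
force: [0.3, -0.1, -1.8]
width: 59.9
```

```bash
python3 - <<'E'
from h import *
o=manip.get_obs();print(o["eef_pos"],o["width"],o["force"]); s=go(425.6,46,110,93.8); go(425.6,46,50,93.8)
E
```

```text
[608.55359911  88.96658684 110.12287674] 59.85302044928331 [ 0.30765596 -0.11179526 -1.84904262]
go (425.6, 46, 110, 93.8) t [-0.0306 -0.1854 -0.0008] w [0.3  0.   0.05] rows 3.8 0.0
go (425.6, 46, 50, 93.8) t [-0.0306 -0.1857  0.0592] w [0.3  0.   0.05] rows 3.9 0.0
```

Request:
{"fn": "apply_moves", "kwargs": {
  "motion": [
    {"tx": -0.031, "ty": -0.185, "tz": 0, "wx": 0, "wy": 0, "wz": 0, "fingers": 1},
    {"tx": -0.031, "ty": -0.185, "tz": 0, "wx": 0, "wy": 0, "wz": 0, "fingers": 1},
    {"tx": -0.031, "ty": -0.185, "tz": 0, "wx": 0, "wy": 0, "wz": 0, "fingers": 1},
    {"tx": -0.031, "ty": -0.185, "tz": 0, "wx": 0, "wy": 0, "wz": 0, "fingers": 1},
    {"tx": -0.031, "ty": -0.185, "tz": 0, "wx": 0, "wy": 0, "wz": 0, "fingers": 1},
    {"tx": -0.031, "ty": -0.185, "tz": 0.035, "wx": 0, "wy": 0, "wz": 0, "fingers": 1},
    {"tx": -0.031, "ty": -0.185, "tz": 0.05, "wx": 0, "wy": 0, "wz": 0, "fingers": 1},
    {"tx": -0.031, "ty": -0.185, "tz": 0.05, "wx": 0, "wy": 0, "wz": 0, "fingers": 1}
  ]
}}

```text
clock: 4.55
eef_pos: [425.3, 45.5, 57.4]
tcp_rot: [2.144, 2.294, 0.002]
force: [0.2, 0.0, -1.9]
width: 59.6
```

```bash
python3 - <<'E'
from h import *
o=manip.get_obs();print(o["eef_pos"],o["width"],o["force"]); go(425.6,46,49,93.8); go(638,9,200,93.8);go(638,9,150,93.8)
E
```

```text
[425.26003988  45.50615165  57.43523813] 59.59625565052471 [ 0.20811738  0.0480777  -1.94022024]
go (425.6, 46, 49, 93.8) t [0.0005 0.0004 0.0084] w [0.11 0.01 0.08] rows 0.2 0.0
go (638, 9, 200, 93.8) t [-0.0508  0.2101 -0.1422] w [0.11 0.01 0.08] rows 5.2 0.0
go (638, 9, 150, 93.8) t [-0.0508  0.21   -0.0922] w [0.11 0.01 0.08] rows 4.7 0.0
```

Request:
{"fn": "apply_moves", "kwargs": {
  "motion": [
    {"tx": 0, "ty": 0, "tz": 0.008, "wx": 0, "wy": 0, "wz": 0, "fingers": 1},
    {"tx": 0, "ty": 0, "tz": 0.009, "wx": 0, "wy": 0, "wz": 0, "fingers": 1},
    {"tx": 0, "ty": 0, "tz": 0.009, "wx": 0, "wy": 0, "wz": 0, "fingers": -1},
    {"tx": 0, "ty": 0, "tz": 0.009, "wx": 0, "wy": 0, "wz": 0, "fingers": -1},
    {"tx": 0, "ty": 0, "tz": 0.009, "wx": 0, "wy": 0, "wz": 0, "fingers": -1},
    {"tx": 0, "ty": 0, "tz": 0.009, "wx": 0, "wy": 0, "wz": 0, "fingers": -1},
    {"tx": 0, "ty": 0, "tz": -0.04, "wx": 0, "wy": 0, "wz": 0, "fingers": -1},
    {"tx": 0, "ty": 0, "tz": -0.092, "wx": 0, "wy": 0, "wz": 0, "fingers": -1}
  ]
}}

```text
clock: 5.35
eef_pos: [423.7, 45.6, 147.6]
tcp_rot: [-2.143, -2.294, 0.002]
force: [1.7, -0.5, 0.1]
width: 91.5
```

```bash
python3 - <<'E'
from h import *
o=manip.get_obs();print(o["eef_pos"],o["width"],o["force"]); go(638,9,150,93.8)
E
```

```text
[423.71825657  45.60122469 147.60561548] 91.46198054374106 [ 1.71897168 -0.46143994  0.05179174]
go (638, 9, 150, 93.8) t [-0.0512  0.2113 -0.003 ] w [-0.15 -0.04  0.12] rows 4.3 0.0
```

Request:
{"fn": "apply_moves", "kwargs": {
  "motion": [
    {"tx": -0.051, "ty": 0.211, "tz": -0.003, "wx": 0, "wy": 0, "wz": 0, "fingers": -1},
    {"tx": -0.051, "ty": 0.211, "tz": -0.003, "wx": 0, "wy": 0, "wz": 0, "fingers": -1},
    {"tx": -0.051, "ty": 0.211, "tz": -0.003, "wx": 0, "wy": 0, "wz": 0, "fingers": -1},
    {"tx": -0.051, "ty": 0.211, "tz": -0.003, "wx": 0, "wy": 0, "wz": 0, "fingers": -1},
    {"tx": -0.051, "ty": 0.211, "tz": -0.003, "wx": 0, "wy": 0, "wz": 0, "fingers": -1},
    {"tx": -0.051, "ty": 0.211, "tz": -0.003, "wx": 0, "wy": 0, "wz": 0, "fingers": -1},
    {"tx": -0.051, "ty": 0.211, "tz": -0.003, "wx": 0, "wy": 0, "wz": 0, "fingers": -1}
  ]
}}

```text
clock: 6.05
eef_pos: [636.8, 9.4, 149.4]
tcp_rot: [-2.142, -2.294, 0.003]
force: [-0.7, -0.0, 0.2]
width: 91.9
```

```bash
cat > t.py <<'E'
from h import *
im,c=shot("wrist")
for d in manip.trace("wrist","tin1"):
    m=d["mask"]; p=unproj(c,[np.nonzero(m)[1].mean(),np.nonzero(m)[0].mean()],67)
    print(d["score"],d["bbox"],*fit([(c,m)],"tin",[p[0],p[1],0],32,1))
o=manip.get_obs();print(o["eef_pos"],o["width"])
E
python3 t.py; python3 -c "
from h import *
go(638,9,77,93.8)"
```

```text
0.98 [265.5, 199.0, 108.3, 104.7] [6.36945960e+02 1.16810774e+01 1.40799630e-01] 0.09429596305302172
0.83 [6.0, 141.7, 104.7, 85.1] [4.40884766e+02 4.81220392e+01 1.00520892e-01] 0.1658949748570446
0.78 [247.9, 336.3, 87.6, 33.3] [ 6.22845751e+02 -7.92870805e+01  4.66501572e-01] 2.1963985775438064
0.6 [174.9, 16.2, 267.4, 113.4] [6.37231306e+02 1.17566194e+02 2.43252928e-01] 0.5819468336326207
[636.37055656   9.64576906 149.95686392] 92.03314019646768
go (638, 9, 77, 93.8) t [-0.0008  0.0018  0.0729] w [-0.21 -0.05  0.17] rows 1.5 0.0
```

Request:
{"fn": "apply_moves", "kwargs": {
  "motion": [
    {"tx": 0, "ty": 0.001, "tz": 0.073, "wx": 0, "wy": 0, "wz": 0, "fingers": -1},
    {"tx": 0, "ty": 0.001, "tz": 0.073, "wx": 0, "wy": 0, "wz": 0, "fingers": -1},
    {"tx": 0, "ty": 0.001, "tz": 0.073, "wx": 0, "wy": 0, "wz": 0, "fingers": -1},
    {"tx": 0, "ty": 0.001, "tz": 0.073, "wx": 0, "wy": 0, "wz": 0, "fingers": 1},
    {"tx": 0, "ty": 0.001, "tz": 0.073, "wx": 0, "wy": 0, "wz": 0, "fingers": 1},
    {"tx": 0, "ty": 0.001, "tz": 0.073, "wx": 0, "wy": 0, "wz": 0, "fingers": 1},
    {"tx": 0, "ty": 0.001, "tz": 0.073, "wx": 0, "wy": 0, "wz": 0, "fingers": 1},
    {"tx": 0, "ty": 0.001, "tz": 0.073, "wx": 0, "wy": 0, "wz": 0, "fingers": 1}
  ]
}}

```text
clock: 6.95
eef_pos: [637.6, 9.8, 77.9]
tcp_rot: [-2.142, -2.295, 0.002]
force: [-0.5, -0.9, 4.9]
width: 59.7
```

Request:
{"fn": "apply_moves", "kwargs": {
  "motion": [
    {"tx": 0, "ty": 0, "tz": 0, "wx": 0, "wy": 0, "wz": 0, "fingers": 1},
    {"tx": 0, "ty": 0, "tz": 0, "wx": 0, "wy": 0, "wz": 0, "fingers": 1},
    {"tx": 0, "ty": 0, "tz": -0.015, "wx": 0, "wy": 0, "wz": 0, "fingers": 1},
    {"tx": 0, "ty": 0, "tz": -0.03, "wx": 0, "wy": 0, "wz": 0, "fingers": 1},
    {"tx": 0, "ty": 0, "tz": -0.03, "wx": 0, "wy": 0, "wz": 0, "fingers": 1}
  ]
}}

```text
clock: 7.45
eef_pos: [639.5, 10.2, 111.1]
tcp_rot: [2.143, 2.296, 0.004]
force: [1.3, 0.4, -2.0]
width: 59.1
```

```bash
python3 - <<'E'
from h import *
o=manip.get_obs();print(o["eef_pos"],o["width"],o["force"]); go(425.6,-39,110,93.8); go(425.6,-39,58,93.8)
E
```

```text
[639.46596429  10.21957163 111.09077589] 59.09817191684819 [ 1.32786833  0.42983766 -1.98810432]
go (425.6, -39, 110, 93.8) t [-0.0343 -0.2168  0.0005] w [ 0.14 -0.06  0.16] rows 4.4 0.0
go (425.6, -39, 58, 93.8) t [-0.0344 -0.2169  0.0525] w [ 0.14 -0.06  0.16] rows 4.5 0.0
```

Request:
{"fn": "apply_moves", "kwargs": {
  "motion": [
    {"tx": -0.034, "ty": -0.216, "tz": 0, "wx": 0, "wy": 0, "wz": 0, "fingers": 1},
    {"tx": -0.034, "ty": -0.216, "tz": 0, "wx": 0, "wy": 0, "wz": 0, "fingers": 1},
    {"tx": -0.034, "ty": -0.216, "tz": 0, "wx": 0, "wy": 0, "wz": 0, "fingers": 1},
    {"tx": -0.034, "ty": -0.216, "tz": 0, "wx": 0, "wy": 0, "wz": 0, "fingers": 1},
    {"tx": -0.034, "ty": -0.216, "tz": 0, "wx": 0, "wy": 0, "wz": 0, "fingers": 1},
    {"tx": -0.034, "ty": -0.216, "tz": 0.02, "wx": 0, "wy": 0, "wz": 0, "fingers": 1},
    {"tx": -0.034, "ty": -0.216, "tz": 0.053, "wx": 0, "wy": 0, "wz": 0, "fingers": 1},
    {"tx": -0.034, "ty": -0.216, "tz": 0.053, "wx": 0, "wy": 0, "wz": 0, "fingers": 1}
  ]
}}

```text
clock: 8.25
eef_pos: [424.7, -38.7, 55.6]
tcp_rot: [-2.142, -2.296, 0.0]
force: [-0.8, -0.2, -2.6]
width: 59.9
```

```bash
python3 - <<'E'
from h import *
o=manip.get_obs();print(o["eef_pos"],o["width"],o["force"]); go(425.6,-39,49,93.8)
E
```

```text
[424.65121281 -38.70826105  55.6306651 ] 59.90339068880623 [-0.7688448  -0.15564765 -2.56868648]
go (425.6, -39, 49, 93.8) t [-0.0004  0.0009  0.0066] w [-0.09 -0.08  0.17] rows 0.1 0.0
```

Request:
{"fn": "apply_moves", "kwargs": {
  "motion": [
    {"tx": 0, "ty": 0.001, "tz": 0.007, "wx": 0, "wy": 0, "wz": 0, "fingers": 1},
    {"tx": 0, "ty": 0.001, "tz": 0.007, "wx": 0, "wy": 0, "wz": 0, "fingers": 1},
    {"tx": 0, "ty": 0.001, "tz": 0.007, "wx": 0, "wy": 0, "wz": 0, "fingers": -1},
    {"tx": 0, "ty": 0.001, "tz": 0.007, "wx": 0, "wy": 0, "wz": 0, "fingers": -1},
    {"tx": 0, "ty": 0.001, "tz": 0.007, "wx": 0, "wy": 0, "wz": 0, "fingers": -1},
    {"tx": 0, "ty": 0.001, "tz": 0.007, "wx": 0, "wy": 0, "wz": 0, "fingers": -1},
    {"tx": 0, "ty": 0, "tz": -0.042, "wx": 0, "wy": 0, "wz": 0, "fingers": -1},
    {"tx": 0, "ty": 0, "tz": -0.094, "wx": 0, "wy": 0, "wz": 0, "fingers": -1}
  ]
}}

```text
clock: 9.05
eef_pos: [423.3, -38.4, 147.8]
tcp_rot: [-2.138, -2.293, 0.003]
force: [1.5, -1.1, -0.2]
width: 91.6
```

Request:
{"fn": "apply_moves", "kwargs": {
  "motion": [
    {"tx": -0.048, "ty": 0.196, "tz": -0.004, "wx": 0, "wy": 0, "wz": 0, "fingers": -1},
    {"tx": -0.048, "ty": 0.196, "tz": -0.004, "wx": 0, "wy": 0, "wz": 0, "fingers": -1},
    {"tx": -0.048, "ty": 0.196, "tz": -0.004, "wx": 0, "wy": 0, "wz": 0, "fingers": -1},
    {"tx": -0.048, "ty": 0.196, "tz": -0.004, "wx": 0, "wy": 0, "wz": 0, "fingers": -1},
    {"tx": -0.048, "ty": 0.196, "tz": -0.004, "wx": 0, "wy": 0, "wz": 0, "fingers": -1},
    {"tx": -0.048, "ty": 0.196, "tz": -0.004, "wx": 0, "wy": 0, "wz": 0, "fingers": -1},
    {"tx": -0.048, "ty": 0.196, "tz": -0.004, "wx": 0, "wy": 0, "wz": 0, "fingers": -1}
  ]
}}

```text
clock: 9.75
eef_pos: [621.1, -72.2, 150.2]
tcp_rot: [-2.137, -2.293, 0.005]
force: [-0.6, 0.1, -0.1]
width: 91.7
```

```bash
python3 t.py; python3 -c "
from h import *
go(623.4,-74,77,93.8)"
```

```text
0.93 [22.0, 30.3, 111.5, 87.2] [4.42183149e+02 4.17838893e+01 1.05687835e-01] 0.1732291858355886
0.86 [22.4, 144.8, 103.2, 81.7] [ 4.41647316e+02 -3.48918612e+01  5.30238770e-02] 0.19835552022917177
0.72 [267.1, 201.2, 112.3, 100.8] [ 6.23557058e+02 -7.15463128e+01  9.24063594e-02] 0.10990377125621068
0.7 [208.0, 122.7, 259.9, 116.4] [ 6.62992528e+02 -2.05618623e+01 -4.68453058e-01] 0.5450330713484627
[621.08774315 -72.36089576 150.73020407] 91.71065448410866
go (623.4, -74, 77, 93.8) t [-0.002   0.0027  0.0737] w [-0.37 -0.16  0.25] rows 1.5 0.1
```

Request:
{"fn": "apply_moves", "kwargs": {
  "motion": [
    {"tx": -0.001, "ty": 0.002, "tz": 0.073, "wx": 0, "wy": 0, "wz": 0, "fingers": -1},
    {"tx": -0.001, "ty": 0.002, "tz": 0.073, "wx": 0, "wy": 0, "wz": 0, "fingers": -1},
    {"tx": -0.001, "ty": 0.002, "tz": 0.073, "wx": 0, "wy": 0, "wz": 0, "fingers": -1},
    {"tx": -0.001, "ty": 0.002, "tz": 0.073, "wx": 0, "wy": 0, "wz": 0, "fingers": 1},
    {"tx": -0.001, "ty": 0.002, "tz": 0.073, "wx": 0, "wy": 0, "wz": 0, "fingers": 1},
    {"tx": -0.001, "ty": 0.002, "tz": 0.073, "wx": 0, "wy": 0, "wz": 0, "fingers": 1},
    {"tx": -0.001, "ty": 0.002, "tz": 0.073, "wx": 0, "wy": 0, "wz": 0, "fingers": 1},
    {"tx": -0.001, "ty": 0.002, "tz": 0.073, "wx": 0, "wy": 0, "wz": 0, "fingers": 1}
  ]
}}

```text
clock: 10.65
eef_pos: [623.4, -73.1, 78.8]
tcp_rot: [-2.138, -2.295, 0.003]
force: [-0.1, 0.2, 5.2]
width: 59.7
```

Request:
{"fn": "apply_moves", "kwargs": {
  "motion": [
    {"tx": 0, "ty": 0, "tz": 0, "wx": 0, "wy": 0, "wz": 0, "fingers": 1},
    {"tx": 0, "ty": 0, "tz": 0, "wx": 0, "wy": 0, "wz": 0, "fingers": 1},
    {"tx": 0, "ty": 0, "tz": -0.015, "wx": 0, "wy": 0, "wz": 0, "fingers": 1},
    {"tx": 0, "ty": 0, "tz": -0.03, "wx": 0, "wy": 0, "wz": 0, "fingers": 1},
    {"tx": 0, "ty": 0, "tz": -0.03, "wx": 0, "wy": 0, "wz": 0, "fingers": 1}
  ]
}}

```text
clock: 11.15
eef_pos: [625.3, -72.9, 111.8]
tcp_rot: [-2.14, -2.297, -0.002]
force: [0.3, -0.3, -1.9]
width: 59.2
```

```bash
python3 - <<'E'
from h import *
o=manip.get_obs();print(o["eef_pos"],o["width"],o["force"]); go(425.6,-124,110,93.8); go(425.6,-124,57,93.8)
E
```

```text
[625.31462887 -72.8731842  111.80943495] 59.24186506780341 [ 0.34378305 -0.348953   -1.85821536]
go (425.6, -124, 110, 93.8) t [-0.0369 -0.2028  0.0018] w [-0.01 -0.13  0.24] rows 4.1 0.0
go (425.6, -124, 57, 93.8) t [-0.037  -0.2028  0.0548] w [-0.01 -0.13  0.24] rows 4.3 0.0
```

Request:
{"fn": "apply_moves", "kwargs": {
  "motion": [
    {"tx": -0.037, "ty": -0.202, "tz": 0.001, "wx": 0, "wy": 0, "wz": 0, "fingers": 1},
    {"tx": -0.037, "ty": -0.202, "tz": 0.001, "wx": 0, "wy": 0, "wz": 0, "fingers": 1},
    {"tx": -0.037, "ty": -0.202, "tz": 0.001, "wx": 0, "wy": 0, "wz": 0, "fingers": 1},
    {"tx": -0.037, "ty": -0.202, "tz": 0.001, "wx": 0, "wy": 0, "wz": 0, "fingers": 1},
    {"tx": -0.037, "ty": -0.202, "tz": 0.001, "wx": 0, "wy": 0, "wz": 0, "fingers": 1},
    {"tx": -0.037, "ty": -0.202, "tz": 0.021, "wx": 0, "wy": 0, "wz": 0, "fingers": 1},
    {"tx": -0.037, "ty": -0.202, "tz": 0.055, "wx": 0, "wy": 0, "wz": 0, "fingers": 1},
    {"tx": -0.037, "ty": -0.202, "tz": 0.055, "wx": 0, "wy": 0, "wz": 0, "fingers": 1}
  ]
}}

```text
clock: 11.95
eef_pos: [424.6, -123.7, 54.7]
tcp_rot: [-2.138, -2.294, 0.001]
force: [-0.9, 0.7, -1.9]
width: 59.7
```

```bash
python3 - <<'E'
from h import *
o=manip.get_obs();print(o["eef_pos"],o["width"],o["force"]); go(425.6,-124,49,93.8); s=go(425.6,-124,160,93.8); go(570,8,330,3.8,s); print(o["q"])
E
```

```text
[ 424.59126091 -123.69799798   54.67752578] 59.677204631267195 [-0.92922551  0.69623975 -1.87704676]
go (425.6, -124, 49, 93.8) t [-0.0004  0.001   0.0057] w [-0.26 -0.2   0.24] rows 0.1 0.0
go (425.6, -124, 160, 93.8) t [-0.      0.0005 -0.1053] w [-0.26 -0.2   0.24] rows 2.1 0.0
go (570, 8, 330, 3.8) t [ 0.1221  0.1528 -0.17  ] w [ 0.  0. 90.] rows 5.2 10.5
[ 0.50284395  0.46734835 -0.43313168  2.17428542  0.35217049  0.5713371
 -0.11886812]
```

Request:
{"fn": "apply_moves", "kwargs": {
  "motion": [
    {"tx": 0, "ty": 0.001, "tz": 0.006, "wx": 0, "wy": 0, "wz": 0, "fingers": 1},
    {"tx": 0, "ty": 0.001, "tz": 0.006, "wx": 0, "wy": 0, "wz": 0, "fingers": 1},
    {"tx": 0, "ty": 0.001, "tz": 0.006, "wx": 0, "wy": 0, "wz": 0, "fingers": -1},
    {"tx": 0, "ty": 0.001, "tz": 0.006, "wx": 0, "wy": 0, "wz": 0, "fingers": -1},
    {"tx": 0, "ty": 0.001, "tz": 0.006, "wx": 0, "wy": 0, "wz": 0, "fingers": -1},
    {"tx": 0, "ty": 0.001, "tz": 0.006, "wx": 0, "wy": 0, "wz": 0, "fingers": -1},
    {"tx": 0, "ty": 0, "tz": -0.044, "wx": 0, "wy": 0, "wz": 0, "fingers": -1},
    {"tx": 0, "ty": 0, "tz": -0.105, "wx": 0, "wy": 0, "wz": 0, "fingers": -1}
  ]
}}

```text
clock: 12.75
eef_pos: [423.8, -123.4, 148.9]
tcp_rot: [-2.134, -2.292, 0.003]
force: [0.9, -1.1, 0.4]
width: 91.3
```

Request:
{"fn": "apply_moves", "kwargs": {
  "motion": [
    {"tx": 0.122, "ty": 0.123, "tz": -0.06, "wx": 0, "wy": 0, "wz": 90, "fingers": -1},
    {"tx": 0.122, "ty": 0.123, "tz": -0.06, "wx": 0, "wy": 0, "wz": 90, "fingers": -1},
    {"tx": 0.122, "ty": 0.123, "tz": -0.06, "wx": 0, "wy": 0, "wz": 90, "fingers": -1},
    {"tx": 0.122, "ty": 0.123, "tz": -0.06, "wx": 0, "wy": 0, "wz": 90, "fingers": -1},
    {"tx": 0.122, "ty": 0.123, "tz": -0.06, "wx": 0, "wy": 0, "wz": 90, "fingers": -1},
    {"tx": 0.122, "ty": 0.123, "tz": -0.06, "wx": 0, "wy": 0, "wz": 90, "fingers": -1},
    {"tx": 0.122, "ty": 0.123, "tz": -0.06, "wx": 0, "wy": 0, "wz": 90, "fingers": -1},
    {"tx": 0.122, "ty": 0.123, "tz": -0.06, "wx": 0, "wy": 0, "wz": 90, "fingers": -1}
  ]
}}

```text
clock: 13.55
eef_pos: [538.1, 6.9, 208.6]
tcp_rot: [-3.061, -0.678, 0.011]
force: [0.8, 0.2, -0.2]
width: 91.5
```

```bash
python3 - <<'E'
from h import *
o=manip.get_obs();print(o["eef_pos"],o["q"].round(2)); go(540,8,220,3.8)
E
```

```text
[538.06250019   6.94370298 208.59553763] [ 0.12  0.36 -0.3   1.81  0.12  1.   -1.36]
go (540, 8, 220, 3.8) t [ 0.0021 -0.0002 -0.0114] w [-0.36  0.41 21.16] rows 0.2 2.5
```

Request:
{"fn": "apply_moves", "kwargs": {
  "motion": [
    {"tx": 0.002, "ty": 0, "tz": -0.011, "wx": -0.4, "wy": 0.4, "wz": 21.1, "fingers": -1},
    {"tx": 0.002, "ty": 0, "tz": -0.011, "wx": -0.4, "wy": 0.4, "wz": 21.1, "fingers": -1},
    {"tx": 0.002, "ty": 0, "tz": -0.011, "wx": -0.4, "wy": 0.4, "wz": 21.1, "fingers": -1},
    {"tx": 0.002, "ty": 0, "tz": -0.011, "wx": -0.4, "wy": 0.4, "wz": 21.1, "fingers": -1},
    {"tx": 0.002, "ty": 0, "tz": -0.011, "wx": -0.4, "wy": 0.4, "wz": 21.1, "fingers": -1}
  ]
}}

```text
clock: 14.05
eef_pos: [539.8, 7.8, 219.6]
tcp_rot: [3.139, 0.11, -0.0]
force: [-0.8, -0.4, -0.4]
width: 91.5
```

```bash
cat > s.py <<'E'
from h import *
import pickle,sys
im,c=shot("wrist"); t=cam("top"); it=manip.read_camera("top")
pickle.dump((im,c,it,t),open("case.pkl","wb"))
# rectified insert-top plane (z=32) from wrist, 3 px/mm, x up, y left
def rect(im,c,cx,cy,h,w,z,k):
    vv,uu=np.mgrid[0:h*k,0:w*k]
    P=np.c_[(cx+h/2-vv/k).ravel(),(cy+w/2-uu/k).ravel(),np.full(vv.size,z)]
    q=proj(c,P).astype(np.float32).reshape(h*k,w*k,2)
    return cv2.remap(im,q[...,0],q[...,1],cv2.INTER_CUBIC)
r=rect(im,c,629,8,230,360,32,2.2 if 0 else 2)
cv2.imwrite("pics/rect.png",r[:,:,::-1])
print(manip.get_obs()["eef_pos"])
E
python3 s.py
```

```text
[539.88852499   7.71048027 219.51599398]
```

View pics/rect.png

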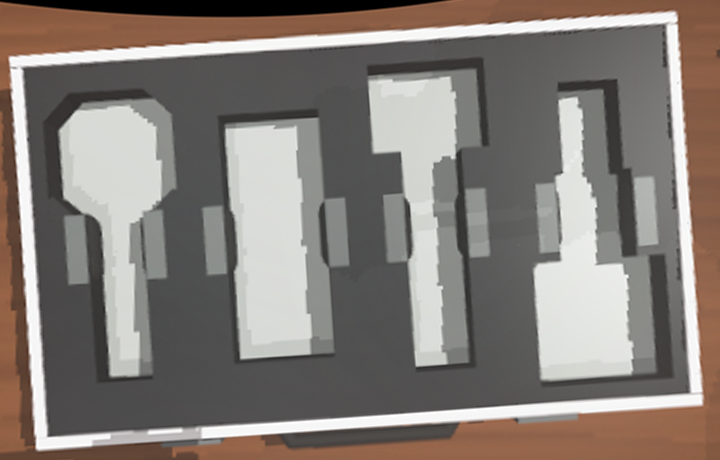

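```bash
cat > seat.py <<'E'
from h import *
import pickle
im,c,it,t=pickle.load(open("case.pkl","rb"))
k=3
def rect(im,c,cx,cy,h,w,z,k=k):
    vv,uu=np.mgrid[0:h*k,0:w*k]
    P=np.c_[(cx+h/2-vv/k).ravel(),(cy+w/2-uu/k).ravel(),np.full(vv.size,z)]
    q=proj(c,P).astype(np.float32).reshape(h*k,w*k,2)
    return cv2.remap(im,q[...,0],q[...,1],cv2.INTER_LINEAR)
def b(x0,x1,w): return np.array([[x0,-w/2],[x1,-w/2],[x1,w/2],[x0,w/2]])
def oc(cx,r): a=np.linspace(0,2*np.pi,40); return np.c_[cx+r*np.cos(a),r*np.sin(a)]
def ch(w): return [b(-10,10,w+21)]
T=dict(gauge=[b(-67,20,28),oc(46,32)]+ch(28),meter=[b(-62,62,50)]+ch(50),brush=[b(-72,42,30),b(38,82,58)]+ch(30),
 pliers=[b(-22,22,38),b(18,67,30),b(-84,-18,62)]+ch(38))
def outline(T,v,cx,cy,h,w):
    m=np.zeros((h*k,w*k),np.uint8); ca,sa=np.cos(v[2]),np.sin(v[2])
    for p in T:
        X=v[0]+ca*p[:,0]-sa*p[:,1]; Y=v[1]+sa*p[:,0]+ca*p[:,1]
        q=np.c_[(cy+w/2-Y)*k,(cx+h/2-X)*k]
        cv2.fillPoly(m,[(q*16).round().astype(np.int32)],255,shift=4,lineType=cv2.LINE_AA)
    return m/255.
C0=np.array([629,9.]); a=np.radians(3.8); ey=np.array([-np.sin(a),np.cos(a)])
for nm,(im_,c_) in dict(wrist=(im,c),top=(it,t)).items():
    for n,off in zip(["gauge","meter","brush","pliers"],[120,40,-40,-120]):
        p=C0+off*ey; bx=(p[0],p[1],188,78)
        g=cv2.cvtColor(rect(im_,c_,*bx,32),cv2.COLOR_RGB2GRAY).astype(float)
        med=np.median(g[g<110]); 
        m=(abs(g-med)>14).astype(np.uint8); m=cv2.morphologyEx(m,cv2.MORPH_OPEN,np.ones((3,3)));m=cv2.morphologyEx(m,cv2.MORPH_CLOSE,np.ones((9,9))).astype(float)
        u=np.ones_like(m); best=None
        for s in(-12,0,12):
            v0=np.array([p[0]+s,p[1],a*60])
            f=lambda v:np.mean((cv2.GaussianBlur(outline(T[n],[v[0],v[1],v[2]/60],*bx)-m,(0,0),3))**2)
            r=minimize(f,v0,method="Nelder-Mead",options=dict(initial_simplex=v0+np.array([[0,0,0],[8,0,0],[0,3,0],[0,0,2]]),xatol=.03,fatol=1e-6))
            if best is None or r.fun<best.fun: best=r
        v=best.x; print(nm,n,v[:2].round(1),np.degrees(v[2]/60).round(2),round(best.fun,4))
        if nm=="wrist":
            o=outline(T[n],[v[0],v[1],v[2]/60],*bx); G=np.dstack([g,g,g]).astype(np.uint8)
            e=cv2.Canny((o*255).astype(np.uint8),50,150)>0; G[e]=(0,0,255); 
            G=np.hstack([G[:500,:200] if 0 else G]); outs=globals().setdefault("outs",[]); outs.append(G[:540,:230])
cv2.imwrite("pics/seats.png",cv2.resize(np.hstack([cv2.resize(o,(230,550)) for o in outs]),(800,480)))
E
python3 seat.py
```

```text
wrist gauge [621.4 129.9] 3.83 0.0695
wrist meter [626.1  49.9] 3.76 0.0385
wrist brush [631.5 -29.6] 3.86 0.032
wrist pliers [ 637.8 -113.1] 1.32 0.1861
top gauge [636.9 138.9] -35.43 0.2912
top meter [657.9  43.4] 0.72 0.402
top brush [610.4 -27.1] 7.16 0.519
top pliers [ 629.5 -102.3] 2.77 0.2618
```

View pics/seats.png

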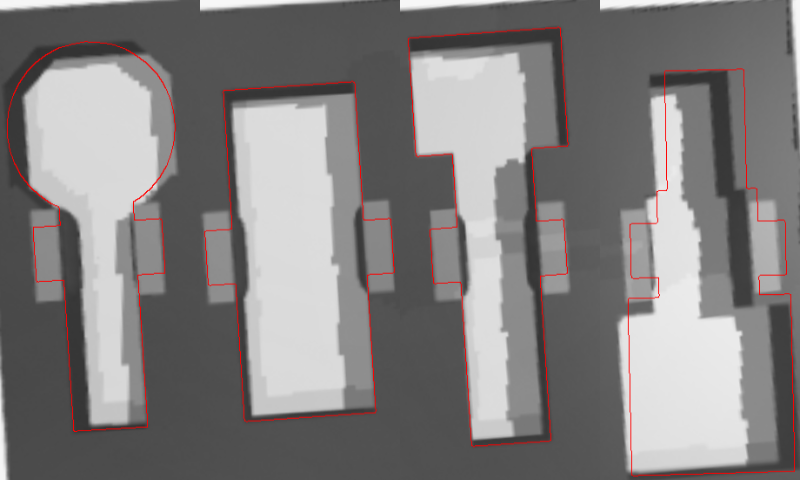

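```bash
python3 - <<'E'
from h import *
go(400,310,220,0)
E
```

```text
go (400, 310, 220, 0) t [-0.1186 -0.3112 -0.0006] w [0.04 0.01 3.97] rows 6.7 0.5
```

Request:
{"fn": "apply_moves", "kwargs": {
  "motion": [
    {"tx": -0.119, "ty": -0.311, "tz": 0, "wx": 0, "wy": 0, "wz": 4, "fingers": -1},
    {"tx": -0.119, "ty": -0.311, "tz": 0, "wx": 0, "wy": 0, "wz": 4, "fingers": -1},
    {"tx": -0.119, "ty": -0.311, "tz": 0, "wx": 0, "wy": 0, "wz": 4, "fingers": -1},
    {"tx": -0.119, "ty": -0.311, "tz": 0, "wx": 0, "wy": 0, "wz": 4, "fingers": -1},
    {"tx": -0.119, "ty": -0.311, "tz": 0, "wx": 0, "wy": 0, "wz": 4, "fingers": -1},
    {"tx": -0.119, "ty": -0.311, "tz": 0, "wx": 0, "wy": 0, "wz": 4, "fingers": -1},
    {"tx": -0.119, "ty": -0.311, "tz": 0, "wx": 0, "wy": 0, "wz": 4, "fingers": -1},
    {"tx": -0.119, "ty": -0.311, "tz": 0, "wx": 0, "wy": 0, "wz": 4, "fingers": -1}
  ]
}}

```text
clock: 14.95
eef_pos: [396.6, 314.8, 219.7]
tcp_rot: [-3.139, -0.014, 0.002]
force: [0.7, -0.2, 0.0]
width: 91.8
```

```bash
cat > look.py <<'E'
from h import *
import sys
im,c=shot("wrist"); 
for a in sys.argv[2:]:
    n,x,y,w=a.split(","); best=None
    for d in manip.trace("wrist",n):
        if d["score"]<.25: continue
        m=d["mask"]; p=unproj(c,[np.nonzero(m)[1].mean(),np.nonzero(m)[0].mean()],17)
        r=fit([(c,m)],n,[p[0]-10,p[1],np.radians(float(w))],0,1); print(n,round(d["score"],2),d["bbox"],r[0][:2].round(1),np.degrees(r[0][2]).round(2),round(r[1],4))
        if best is None or r[1]<best[1]: best=r
    im=im.copy()
    if best is not None:
        e=cv2.Canny((sil(c,n,best[0],0,1)*255).astype(np.uint8),50,150)>0; im[e]=(0,255,255)
cv2.imwrite(f"pics/{sys.argv[1]}.png",im[:,:,::-1])
o=manip.get_obs();print(o["eef_pos"].round(1),o["q"].round(2),o["width"].round(1))
E
python3 look.py l1 brush,490,261,-2 gauge,462,393,-3
```

```text
brush 0.71 [352.5, 25.3, 61.7, 165.4] [491.1 262. ] -1.79 0.0076
gauge 0.92 [198.1, 62.0, 72.7, 156.1] [461.6 393.6] -3.8 0.0046Traceback (most recent call last):
  File "look.py", line 15, in <module>
    o=manip.get_obs();print(o["eef_pos"].round(1),o["q"].round(2),o["width"].round(1))
                                                                  ^^^^^^^^^^^^^^^^
AttributeError: 'float' object has no attribute 'round'
```

View pics/l1.png

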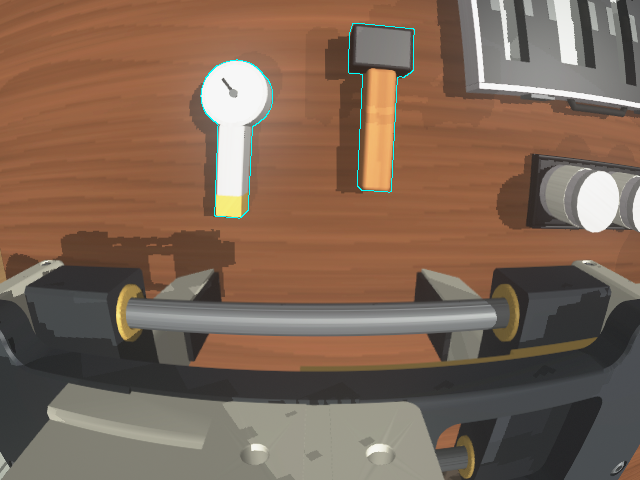

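```bash
sed -i 's/,o\["width"\].round(1)/,round(o["width"],1)/' look.py; python3 - <<'E'
from h import *
print(manip.get_obs()["q"].round(2));s=go(491,262,100,-1.8); go(491,262,27,-1.8)
E
```

```text
[-0.47  0.3  -0.36  1.87  0.13  1.   -2.46]
go (491, 262, 100, -1.8) t [0.091  0.0467 0.1192] w [0.08 0.01 1.79] rows 3.1 0.2
go (491, 262, 27, -1.8) t [0.091  0.0466 0.1922] w [0.08 0.01 1.79] rows 4.4 0.2
```

Request:
{"fn": "apply_moves", "kwargs": {
  "motion": [
    {"tx": 0.091, "ty": 0.047, "tz": 0.1, "wx": 0, "wy": 0, "wz": 1.8, "fingers": -1},
    {"tx": 0.091, "ty": 0.047, "tz": 0.119, "wx": 0, "wy": 0, "wz": 1.8, "fingers": -1},
    {"tx": 0.091, "ty": 0.047, "tz": 0.119, "wx": 0, "wy": 0, "wz": 1.8, "fingers": -1},
    {"tx": 0.091, "ty": 0.047, "tz": 0.13, "wx": 0, "wy": 0, "wz": 1.8, "fingers": -1},
    {"tx": 0.091, "ty": 0.047, "tz": 0.17, "wx": 0, "wy": 0, "wz": 1.8, "fingers": -1},
    {"tx": 0.091, "ty": 0.047, "tz": 0.192, "wx": 0, "wy": 0, "wz": 1.8, "fingers": -1},
    {"tx": 0.091, "ty": 0.047, "tz": 0.192, "wx": 0, "wy": 0, "wz": 1.8, "fingers": -1},
    {"tx": 0.091, "ty": 0.047, "tz": 0.192, "wx": 0, "wy": 0, "wz": 1.8, "fingers": -1}
  ],
  "force": 30
}}

```text
clock: 15.9
eef_pos: [491.6, 260.3, 27.5]
tcp_rot: [3.139, -0.052, -0.001]
force: [-0.7, 0.8, 0.4]
width: 91.8
```

Request:
{"fn": "apply_moves", "kwargs": {
  "motion": [
    {"tx": 0, "ty": 0, "tz": 0, "wx": 0, "wy": 0, "wz": 0, "fingers": 1},
    {"tx": 0, "ty": 0, "tz": 0, "wx": 0, "wy": 0, "wz": 0, "fingers": 1},
    {"tx": 0, "ty": 0, "tz": 0, "wx": 0, "wy": 0, "wz": 0, "fingers": 1},
    {"tx": 0, "ty": 0, "tz": 0, "wx": 0, "wy": 0, "wz": 0, "fingers": 1},
    {"tx": 0, "ty": 0, "tz": 0, "wx": 0, "wy": 0, "wz": 0, "fingers": 1},
    {"tx": 0, "ty": 0, "tz": 0, "wx": 0, "wy": 0, "wz": 0, "fingers": 1},
    {"tx": 0, "ty": 0, "tz": 0, "wx": 0, "wy": 0, "wz": 0, "fingers": 1},
    {"tx": 0, "ty": 0, "tz": 0, "wx": 0, "wy": 0, "wz": 0, "fingers": 1}
  ]
}}

```text
clock: 16.7
eef_pos: [491.6, 260.3, 27.4]
tcp_rot: [3.139, -0.052, -0.001]
force: [0.2, 0.3, 0.6]
width: 32.0
```

```bash
python3 - <<'E'
from h import *
o=manip.get_obs();print(o["eef_pos"],o["width"],o["force"]); s=go(491,262,85,-1.8);go(631.5,-29.6,85,3.8,s)
E
```

```text
[491.57601426 260.32843536  27.44962587] 31.989935044612803 [0.22542103 0.25947992 0.58885712]
go (491, 262, 85, -1.8) t [-0.0007 -0.0015 -0.0576] w [ 0.13  0.03 -0.1 ] rows 1.2 0.0
go (631.5, -29.6, 85, 3.8) t [0.1496 0.287  0.    ] w [ 0.   0.  -5.6] rows 6.5 0.7
```

Request:
{"fn": "apply_moves", "kwargs": {
  "motion": [
    {"tx": 0, "ty": 0, "tz": 0, "wx": 0, "wy": 0, "wz": 0, "fingers": 1},
    {"tx": 0, "ty": 0, "tz": 0, "wx": 0, "wy": 0, "wz": 0, "fingers": 1},
    {"tx": 0, "ty": 0, "tz": 0, "wx": 0, "wy": 0, "wz": 0, "fingers": 1},
    {"tx": 0, "ty": 0, "tz": 0, "wx": 0, "wy": 0, "wz": 0, "fingers": 1},
    {"tx": 0, "ty": 0, "tz": -0.03, "wx": 0, "wy": 0, "wz": 0, "fingers": 1},
    {"tx": 0, "ty": 0, "tz": -0.058, "wx": 0, "wy": 0, "wz": 0, "fingers": 1},
    {"tx": 0, "ty": 0, "tz": -0.058, "wx": 0, "wy": 0, "wz": 0, "fingers": 1}
  ]
}}

```text
clock: 17.4
eef_pos: [493.3, 261.7, 88.5]
tcp_rot: [-3.141, 0.052, -0.006]
force: [0.3, 1.0, -2.4]
width: 25.7
```

```bash
python3 - <<'E'
from h import *
o=manip.get_obs();print(o["eef_pos"],o["width"],o["force"]);go(631.5,-29.6,85,3.8)
E
```

```text
[493.31401775 261.65302763  88.54359866] 25.65738322596204 [ 0.26736637  0.96225699 -2.4431727 ]
go (631.5, -29.6, 85, 3.8) t [0.1478 0.2865 0.0039] w [-0.03 -0.22 -5.71] rows 6.4 0.7
```

Request:
{"fn": "apply_moves", "kwargs": {
  "motion": [
    {"tx": 0.147, "ty": 0.286, "tz": 0, "wx": 0, "wy": 0, "wz": -5.7, "fingers": 1},
    {"tx": 0.147, "ty": 0.286, "tz": 0, "wx": 0, "wy": 0, "wz": -5.7, "fingers": 1},
    {"tx": 0.147, "ty": 0.286, "tz": 0, "wx": 0, "wy": 0, "wz": -5.7, "fingers": 1},
    {"tx": 0.147, "ty": 0.286, "tz": 0, "wx": 0, "wy": 0, "wz": -5.7, "fingers": 1},
    {"tx": 0.147, "ty": 0.286, "tz": 0, "wx": 0, "wy": 0, "wz": -5.7, "fingers": 1},
    {"tx": 0.147, "ty": 0.286, "tz": 0, "wx": 0, "wy": 0, "wz": -5.7, "fingers": 1},
    {"tx": 0.147, "ty": 0.286, "tz": 0.01, "wx": 0, "wy": 0, "wz": -5.7, "fingers": 1},
    {"tx": 0.147, "ty": 0.286, "tz": 0.015, "wx": 0, "wy": 0, "wz": -5.7, "fingers": 1}
  ]
}}

```text
clock: 18.2
eef_pos: [631.1, -34.7, 72.0]
tcp_rot: [3.138, 0.093, 0.004]
force: [0.6, -0.2, -1.9]
width: 25.6
```

```bash
cat > held.py <<'E'
# held.py name: where the held tool sits (origin vs TCP, in world), by wrist fit at its present height
from h import *
import sys
n,h=sys.argv[1],float(sys.argv[2]); im,c=shot("wrist"); o=manip.get_obs(); p=o["eef_pos"]
x=R.from_rotvec(o["tcp_rot"]).as_matrix()[:,0]; psi=np.arctan2(x[1],x[0])
print(p.round(1),np.degrees(psi).round(2),round(o["width"],1),o["force"].round(1))
vis=np.zeros((480,640),bool); vis[:262]=1   # above the gripper's own parts
best=None
for d in manip.trace("wrist",n):
    m=d["mask"]&vis
    if d["score"]<.25 or m.sum()<300: continue
    m2=m.astype(np.float32)
    g=lambda v:np.mean(cv2.GaussianBlur((sil(c,n,[v[0],v[1],v[2]/60],p[2]-h,1)*vis-m2).astype(np.float32),(0,0),1.5)**2)/m2.mean()
    v=np.array([p[0],p[1],psi*60])
    r=minimize(g,v,method="Nelder-Mead",options=dict(initial_simplex=v+np.array([[0,0,0],[5,0,0],[0,5,0],[0,0,3]]),xatol=.05,fatol=1e-5))
    print(round(d["score"],2),d["bbox"],"origin",r.x[:2].round(1),np.degrees(r.x[2]/60).round(2),"cost",round(r.fun,4))
    if best is None or r.fun<best.fun: best=r
if best is not None:
    im=im.copy();v=best.x;e=cv2.Canny((sil(c,n,[v[0],v[1],v[2]/60],p[2]-h,1)*255).astype(np.uint8),50,150)>0; im[e]=(0,255,255)
cv2.imwrite(f"pics/held_{n}.png",cv2.resize(im[0:300,120:520,::-1],None,fx=2,fy=2))
E
python3 held.py brush 27; python3 -c "
from h import *
go(631.5,-29.6,64,3.8)"
```

```text
[629.7 -31.2  71.3] 3.59 26.0 [-1.   1.  -1.9]
0.77 [244.0, 109.6, 148.0, 261.0] origin [629.9 -34.1] 3.45 cost 0.0057
go (631.5, -29.6, 64, 3.8) t [0.0021 0.0009 0.008 ] w [-0.06 -0.04 -0.04] rows 0.2 0.0
```

View pics/held_brush.png

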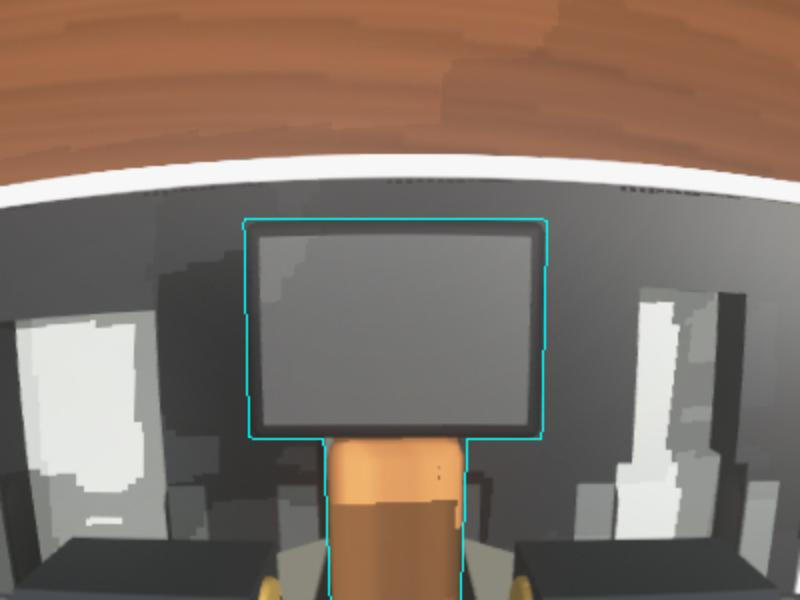

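Request:
{"fn": "apply_moves", "kwargs": {
  "motion": [
    {"tx": 0.0025, "ty": 0.001, "tz": 0.006, "wx": 0, "wy": 0, "wz": 0, "fingers": 1},
    {"tx": 0.0025, "ty": 0.001, "tz": 0.006, "wx": 0, "wy": 0, "wz": 0, "fingers": 1},
    {"tx": 0.0025, "ty": 0.001, "tz": 0.006, "wx": 0, "wy": 0, "wz": 0, "fingers": 1}
  ]
}}

```text
clock: 18.6
eef_pos: [631.6, -28.3, 65.8]
tcp_rot: [-3.138, -0.106, -0.0]
force: [-0.6, -0.2, -2.0]
width: 26.0
```

```bash
sed -i 's/im,c=shot("wrist"); o=manip.get_obs(); p=/o=manip.get_obs(); im,c=shot("wrist"); p=/' held.py; python3 held.py brush 27; python3 -c "
from h import *
go(632.3,-30.1,55,3.8)"
```

```text
[631.6 -28.3  65.8] 3.86 26.0 [-0.6 -0.2 -2. ]
0.62 [244.0, 107.4, 149.0, 261.0] origin [630.3 -27.5] 3.8 cost 0.0064
go (632.3, -30.1, 55, 3.8) t [0.0002 0.0013 0.0112] w [-0.07 -0.06  0.02] rows 0.2 0.0
```

```bash
python3 - <<'E'
from h import *
for i in range(5):
    o=manip.get_obs(); print(o["eef_pos"].round(2),o["q"].round(4),o["dq"].round(3)[:3]); manip.read_camera("wrist")
E
```

```text
[631.96 -28.83  66.22] [ 0.1523  0.653  -0.2861  1.7117  0.2373  0.81   -1.7464] [ 0.004 -0.002  0.002]
[632.03 -29.05  66.3 ] [ 0.1525  0.6529 -0.286   1.7116  0.2373  0.81   -1.7464] [0.003 0.    0.002]
[632.06 -29.29  66.31] [ 0.1528  0.6529 -0.2859  1.7115  0.2373  0.8101 -1.7464] [0.005 0.    0.001]
[632.08 -29.42  66.32] [ 0.153   0.6529 -0.2859  1.7115  0.2373  0.81   -1.7464] [ 0.003 -0.001  0.002]
[632.04 -29.56  66.24] [ 0.1531  0.653  -0.2858  1.7115  0.2373  0.81   -1.7463] [ 0.003 -0.     0.002]
```

Request:
{"fn": "apply_moves", "kwargs": {
  "motion": [
    {"tx": 0.0008, "ty": 0.0008, "tz": 0, "wx": 0, "wy": 0, "wz": 0, "fingers": 1},
    {"tx": 0.0008, "ty": 0.0008, "tz": 0, "wx": 0, "wy": 0, "wz": 0, "fingers": 1},
    {"tx": 0.0008, "ty": 0.0008, "tz": 0, "wx": 0, "wy": 0, "wz": 0, "fingers": 1},
    {"tx": 0.0008, "ty": 0.0008, "tz": 0, "wx": 0, "wy": 0, "wz": 0, "fingers": 1},
    {"tx": 0.0008, "ty": 0.0008, "tz": 0, "wx": 0, "wy": 0, "wz": 0, "fingers": 1},
    {"tx": 0.0008, "ty": 0.0008, "tz": 0, "wx": 0, "wy": 0, "wz": 0, "fingers": 1}
  ]
}}

```text
clock: 19.55
eef_pos: [632.8, -30.3, 66.2]
tcp_rot: [-3.139, -0.103, -0.001]
force: [0.4, 0.5, -1.6]
width: 25.9
```

```bash
python3 held.py brush 27; python3 -c "
from h import *
go(632.8,-30.3,53,3.8)"
```

```text
[632.8 -30.3  66.2] 3.76 25.9 [ 0.4  0.5 -1.6]
0.76 [244.9, 107.1, 147.3, 260.0] origin [631.5 -29.7] 3.87 cost 0.0084
go (632.8, -30.3, 53, 3.8) t [-0.0001 -0.0001  0.0132] w [-0.06 -0.05 -0.04] rows 0.3 0.0
```

Aligned. Lower onto the cheeks.

Request:
{"fn": "apply_moves", "kwargs": {
  "motion": [
    {"tx": 0, "ty": 0, "tz": 0.003, "wx": 0, "wy": 0, "wz": 0, "fingers": 1},
    {"tx": 0, "ty": 0, "tz": 0.006, "wx": 0, "wy": 0, "wz": 0, "fingers": 1},
    {"tx": 0, "ty": 0, "tz": 0.009, "wx": 0, "wy": 0, "wz": 0, "fingers": 1},
    {"tx": 0, "ty": 0, "tz": 0.012, "wx": 0, "wy": 0, "wz": 0, "fingers": 1},
    {"tx": 0, "ty": 0, "tz": 0.0125, "wx": 0, "wy": 0, "wz": 0, "fingers": 1},
    {"tx": 0, "ty": 0, "tz": 0.0125, "wx": 0, "wy": 0, "wz": 0, "fingers": 1}
  ]
}}

```text
clock: 20.25
eef_pos: [633.0, -30.4, 53.9]
tcp_rot: [-3.139, -0.103, -0.002]
force: [-1.3, 0.5, 2.0]
width: 26.2
```

Request:
{"fn": "apply_moves", "kwargs": {
  "motion": [
    {"tx": 0, "ty": 0, "tz": 0, "wx": 0, "wy": 0, "wz": 0, "fingers": 0},
    {"tx": 0, "ty": 0, "tz": 0, "wx": 0, "wy": 0, "wz": 0, "fingers": 0},
    {"tx": 0, "ty": 0, "tz": 0, "wx": 0, "wy": 0, "wz": 0, "fingers": 0},
    {"tx": 0, "ty": 0, "tz": -0.02, "wx": 0, "wy": 0, "wz": 0, "fingers": 0},
    {"tx": 0, "ty": 0, "tz": -0.036, "wx": 0, "wy": 0, "wz": 0, "fingers": 0.5},
    {"tx": 0, "ty": 0, "tz": -0.036, "wx": 0, "wy": 0, "wz": 0, "fingers": 1},
    {"tx": 0, "ty": 0, "tz": -0.036, "wx": 0, "wy": 0, "wz": 0, "fingers": 1},
    {"tx": 0, "ty": 0, "tz": -0.036, "wx": 0, "wy": 0, "wz": 0, "fingers": 1}
  ]
}}

```text
clock: 21.05
eef_pos: [632.4, -30.5, 89.0]
tcp_rot: [-3.139, -0.103, 0.0]
force: [-0.0, -0.7, 0.3]
width: 18.5
```

Request:
{"fn": "apply_moves", "kwargs": {
  "motion": [
    {"tx": 0, "ty": 0, "tz": 0, "wx": 0, "wy": 0, "wz": 0, "fingers": 1},
    {"tx": 0, "ty": 0, "tz": 0, "wx": 0, "wy": 0, "wz": 0, "fingers": 1},
    {"tx": 0, "ty": 0, "tz": 0, "wx": 0, "wy": 0, "wz": 0, "fingers": 1},
    {"tx": 0, "ty": 0, "tz": 0, "wx": 0, "wy": 0, "wz": 0, "fingers": 1}
  ]
}}

```text
clock: 21.45
eef_pos: [632.3, -30.5, 88.8]
tcp_rot: [-3.139, -0.103, 0.001]
force: [0.8, 0.1, 0.5]
width: 0.1
```

```bash
cat > rest.py <<'E'
# rest.py name z: fit tool at height z in wrist image, unoccluded part
from h import *
import sys
n,z=sys.argv[1],float(sys.argv[2]); x0=[float(v) for v in sys.argv[3].split(",")]
o=manip.get_obs(); im,c=shot("wrist"); print(o["eef_pos"].round(1),round(o["width"],1),o["force"].round(1))
cv2.imwrite(f"pics/rest_{n}_{int(o['clock']*10)}.png",cv2.resize(im[0:300,120:520,::-1],None,fx=2,fy=2))
go(x0[0],x0[1],67,3.8)
E
python3 rest.py brush 26 631.5,-29.6; ls pics
```

```text
[632.3 -30.5  88.8] 0.1 [0.8 0.1 0.5]
go (631.5, -29.6, 67, 3.8) t [-0.0008 -0.0009  0.0218] w [-0.06  0.01 -0.04] rows 0.4 0.0
case0.png
held_brush.png
l1.png
rect.png
rest_brush_214.png
seats.png
side0.png
top0.png
w1.png
```

Request:
{"fn": "apply_moves", "kwargs": {
  "motion": [
    {"tx": -0.001, "ty": -0.001, "tz": 0.007, "wx": 0, "wy": 0, "wz": 0, "fingers": 1},
    {"tx": -0.001, "ty": -0.001, "tz": 0.012, "wx": 0, "wy": 0, "wz": 0, "fingers": 1},
    {"tx": -0.001, "ty": -0.001, "tz": 0.016, "wx": 0, "wy": 0, "wz": 0, "fingers": 1},
    {"tx": -0.001, "ty": -0.001, "tz": 0.019, "wx": 0, "wy": 0, "wz": 0, "fingers": 1},
    {"tx": -0.001, "ty": -0.001, "tz": 0.0215, "wx": 0, "wy": 0, "wz": 0, "fingers": 1},
    {"tx": -0.001, "ty": -0.001, "tz": 0.0215, "wx": 0, "wy": 0, "wz": 0, "fingers": 1}
  ]
}}

```text
clock: 22.1
eef_pos: [631.6, -29.5, 67.4]
tcp_rot: [-3.139, -0.103, -0.001]
force: [0.2, -0.4, 5.5]
width: 0.4
```

Request:
{"fn": "apply_moves", "kwargs": {
  "motion": [
    {"tx": 0, "ty": 0, "tz": 0.002, "wx": 0, "wy": 0, "wz": 0, "fingers": 1},
    {"tx": 0, "ty": 0, "tz": 0.003, "wx": 0, "wy": 0, "wz": 0, "fingers": 1},
    {"tx": 0, "ty": 0, "tz": 0.003, "wx": 0, "wy": 0, "wz": 0, "fingers": 1}
  ]
}}

```text
clock: 22.4
eef_pos: [631.7, -29.5, 67.2]
tcp_rot: [-3.14, -0.103, -0.002]
force: [-10.7, -0.6, 32.4]
width: 0.3
```

Request:
{"fn": "apply_moves", "kwargs": {
  "motion": [
    {"tx": 0, "ty": 0, "tz": -0.05, "wx": 0, "wy": 0, "wz": 0, "fingers": -1},
    {"tx": 0, "ty": 0, "tz": -0.1, "wx": 0, "wy": 0, "wz": 0, "fingers": -1},
    {"tx": 0, "ty": 0, "tz": -0.12, "wx": 0, "wy": 0, "wz": 0, "fingers": -1},
    {"tx": 0, "ty": 0, "tz": -0.12, "wx": 0, "wy": 0, "wz": 0, "fingers": -1}
  ]
}}

```text
clock: 22.8
eef_pos: [633.4, -29.4, 191.1]
tcp_rot: [3.14, 0.102, 0.012]
force: [0.7, -0.2, 0.8]
width: 28.2
```

```bash
python3 rest.py brush 26 631.5,-29.6; python3 -c "
from h import *
go(380,350,220,0)"
```

```text
[633.4 -29.4 191.1] 28.2 [ 0.7 -0.2  0.8]
go (631.5, -29.6, 67, 3.8) t [-1.200e-03 -1.000e-04  1.216e-01] w [ 0.02 -0.24 -0.06] rows 2.4 0.0
go (380, 350, 220, 0) t [-0.2268 -0.3952 -0.0325] w [ 0.01 -0.24  3.74] rows 9.1 0.4
```

```bash
cat > chk.py <<'E'
from h import *
import sys
im,c=shot("top"); cv2.imwrite(f"pics/{sys.argv[1]}.png",im[:,:,::-1])
Y=dict(gauge=-3.2,meter=0,pliers=-6.8,brush=3.8)
for n in sys.argv[2:]:
    for d in manip.trace("top",n)[:2]:
        m=d["mask"]; p=unproj(c,[np.nonzero(m)[1].mean(),np.nonzero(m)[0].mean()],17)
        r=fit([(c,m)],n,[p[0]-10,p[1],np.radians(Y[n])],0); print(n,round(d["score"],2),r[0][:2].round(1),np.degrees(r[0][2]).round(1),round(r[1],3))
E
python3 chk.py top1 gauge meter pliers
python3 -c "
from h import *
s=go(461.6,393.6,120,-3.8)
go(461.6,393.6,27,-3.8)"
```

```text
gauge 0.56 [462.3 392.4] -3.2 0.01
meter 0.77 [ 512.4 -270.6] 4.3 2.051
pliers 0.62 [ 508.9 -397.9] -6.8 0.063
go (461.6, 393.6, 120, -3.8) t [-0.1407 -0.4335  0.0657] w [-0.    0.1   7.55] rows 9.2 0.9
go (461.6, 393.6, 27, -3.8) t [-0.1405 -0.4334  0.1587] w [-0.    0.1   7.55] rows 9.6 0.9
```

Request:
{"fn": "apply_moves", "kwargs": {
  "motion": [
    {"tx": -0.14, "ty": -0.433, "tz": 0.03, "wx": 0, "wy": 0, "wz": 7.5, "fingers": -1},
    {"tx": -0.14, "ty": -0.433, "tz": 0.03, "wx": 0, "wy": 0, "wz": 7.5, "fingers": -1},
    {"tx": -0.14, "ty": -0.433, "tz": 0.03, "wx": 0, "wy": 0, "wz": 7.5, "fingers": -1},
    {"tx": -0.14, "ty": -0.433, "tz": 0.03, "wx": 0, "wy": 0, "wz": 7.5, "fingers": -1},
    {"tx": -0.14, "ty": -0.433, "tz": 0.03, "wx": 0, "wy": 0, "wz": 7.5, "fingers": -1},
    {"tx": -0.14, "ty": -0.433, "tz": 0.03, "wx": 0, "wy": 0, "wz": 7.5, "fingers": -1},
    {"tx": -0.14, "ty": -0.433, "tz": 0.03, "wx": 0, "wy": 0, "wz": 7.5, "fingers": -1},
    {"tx": -0.14, "ty": -0.433, "tz": 0.03, "wx": 0, "wy": 0, "wz": 7.5, "fingers": -1}
  ]
}}

```text
clock: 23.85
eef_pos: [481.8, 342.1, 158.1]
tcp_rot: [3.139, -0.103, -0.005]
force: [0.7, 0.8, 0.3]
width: 91.9
```

```bash
python3 -c "
from h import *
print(manip.get_obs()['q'])
s=go(461.6,393.6,120,-3.8)
go(461.6,393.6,27,-3.8)"
```

```text
[-0.45783175  0.49535568 -0.3537184   1.737174    0.20232706  0.94841716
 -2.52786348]
go (461.6, 393.6, 120, -3.8) t [-0.0234 -0.0501  0.0381] w [0.09 0.18 0.04] rows 1.3 0.0
go (461.6, 393.6, 27, -3.8) t [-0.0231 -0.0502  0.1311] w [0.09 0.18 0.04] rows 2.8 0.0
```

Request:
{"fn": "apply_moves", "kwargs": {
  "motion": [
    {"tx": -0.0235, "ty": -0.05, "tz": 0.038, "wx": 0, "wy": 0, "wz": 0, "fingers": -0.3},
    {"tx": -0.0235, "ty": -0.05, "tz": 0.038, "wx": 0, "wy": 0, "wz": 0, "fingers": -0.3},
    {"tx": -0.0235, "ty": -0.05, "tz": 0.038, "wx": 0, "wy": 0, "wz": 0, "fingers": -0.3},
    {"tx": -0.0235, "ty": -0.05, "tz": 0.08, "wx": 0, "wy": 0, "wz": 0, "fingers": -0.3},
    {"tx": -0.0235, "ty": -0.05, "tz": 0.131, "wx": 0, "wy": 0, "wz": 0, "fingers": -0.3},
    {"tx": -0.0235, "ty": -0.05, "tz": 0.131, "wx": 0, "wy": 0, "wz": 0, "fingers": -0.3},
    {"tx": -0.0235, "ty": -0.05, "tz": 0.131, "wx": 0, "wy": 0, "wz": 0, "fingers": -0.3}
  ]
}}

```text
clock: 24.55
eef_pos: [461.7, 391.7, 27.2]
tcp_rot: [3.136, -0.105, -0.007]
force: [0.5, 0.4, 1.7]
width: 59.7
```

```bash
python3 -c "
from h import *
print(manip.get_obs()['q'])
go(461.6,393.6,27,-3.8)"
```

```text
[-0.5939911   0.67669378 -0.28963308  1.79834637  0.27573114  0.71219503
 -2.67223502]
go (461.6, 393.6, 27, -3.8) t [-0.0002 -0.0019  0.0002] w [ 0.23  0.25 -0.05] rows 0.0 0.0
```

Request:
{"fn": "apply_moves", "kwargs": {
  "motion": [
    {"tx": 0, "ty": -0.001, "tz": 0, "wx": 0, "wy": 0, "wz": 0, "fingers": 1},
    {"tx": 0, "ty": -0.001, "tz": 0, "wx": 0, "wy": 0, "wz": 0, "fingers": 1},
    {"tx": 0, "ty": -0.001, "tz": 0, "wx": 0, "wy": 0, "wz": 0, "fingers": 1},
    {"tx": 0, "ty": -0.001, "tz": 0, "wx": 0, "wy": 0, "wz": 0, "fingers": 1},
    {"tx": 0, "ty": -0.001, "tz": 0, "wx": 0, "wy": 0, "wz": 0, "fingers": 1},
    {"tx": 0, "ty": -0.001, "tz": 0, "wx": 0, "wy": 0, "wz": 0, "fingers": 1},
    {"tx": 0, "ty": -0.001, "tz": 0, "wx": 0, "wy": 0, "wz": 0, "fingers": 1},
    {"tx": 0, "ty": -0.001, "tz": 0, "wx": 0, "wy": 0, "wz": 0, "fingers": 1}
  ]
}}

```text
clock: 25.35
eef_pos: [461.8, 392.8, 27.7]
tcp_rot: [3.136, -0.105, -0.006]
force: [-1.2, -1.8, 7.1]
width: 23.8
```

Request:
{"fn": "apply_moves", "kwargs": {
  "motion": [
    {"tx": 0, "ty": 0, "tz": -0.03, "wx": 0, "wy": 0, "wz": 0, "fingers": 1},
    {"tx": 0, "ty": 0, "tz": -0.053, "wx": 0, "wy": 0, "wz": 0, "fingers": 1},
    {"tx": 0, "ty": 0, "tz": -0.053, "wx": 0, "wy": 0, "wz": 0, "fingers": 1}
  ]
}}

```text
clock: 25.65
eef_pos: [463.2, 394.5, 83.5]
tcp_rot: [3.14, -0.105, -0.001]
force: [-0.1, 0.6, -1.4]
width: 23.6
```

```bash
python3 -c "
from h import *
o=manip.get_obs();print(o['eef_pos'],o['width'],o['force'],o['q'])
go(621.6,129.2,80,3.8)"
```

```text
[463.24362029 394.50605035  83.54950354] 23.594847908831404 [-0.08046006  0.63498887 -1.36996324] [-0.57712492  0.6038404  -0.31527209  1.76083165  0.24330632  0.81602278
 -2.64561671]
go (621.6, 129.2, 80, 3.8) t [0.1757 0.2541 0.0034] w [ 0.01  0.05 -7.63] rows 6.2 0.9
```

Request:
{"fn": "apply_moves", "kwargs": {
  "motion": [
    {"tx": 0.1755, "ty": 0.254, "tz": 0, "wx": 0, "wy": 0, "wz": -7.6, "fingers": 1},
    {"tx": 0.1755, "ty": 0.254, "tz": 0, "wx": 0, "wy": 0, "wz": -7.6, "fingers": 1},
    {"tx": 0.1755, "ty": 0.254, "tz": 0, "wx": 0, "wy": 0, "wz": -7.6, "fingers": 1},
    {"tx": 0.1755, "ty": 0.254, "tz": 0, "wx": 0, "wy": 0, "wz": -7.6, "fingers": 1},
    {"tx": 0.1755, "ty": 0.254, "tz": 0, "wx": 0, "wy": 0, "wz": -7.6, "fingers": 1},
    {"tx": 0.1755, "ty": 0.254, "tz": 0, "wx": 0, "wy": 0, "wz": -7.6, "fingers": 1},
    {"tx": 0.1755, "ty": 0.254, "tz": 0, "wx": 0, "wy": 0, "wz": -7.6, "fingers": 1},
    {"tx": 0.1755, "ty": 0.254, "tz": 0.005, "wx": 0, "wy": 0, "wz": -7.6, "fingers": 1}
  ]
}}

```text
clock: 26.45
eef_pos: [622.3, 126.2, 77.5]
tcp_rot: [3.139, 0.096, -0.002]
force: [-0.3, 0.3, -1.8]
width: 24.0
```

Request:
{"fn": "apply_moves", "kwargs": {
  "motion": [
    {"tx": 0, "ty": 0, "tz": 0.01, "wx": 0, "wy": 0, "wz": 0, "fingers": 1},
    {"tx": 0, "ty": 0, "tz": 0.01, "wx": 0, "wy": 0, "wz": 0, "fingers": 1},
    {"tx": 0, "ty": 0, "tz": 0.01, "wx": 0, "wy": 0, "wz": 0, "fingers": 1},
    {"tx": 0, "ty": 0, "tz": 0.01, "wx": 0, "wy": 0, "wz": 0, "fingers": 1},
    {"tx": 0, "ty": 0, "tz": 0.01, "wx": 0, "wy": 0, "wz": 0, "fingers": 1}
  ]
}}

```text
clock: 26.95
eef_pos: [622.3, 127.0, 67.9]
tcp_rot: [3.139, 0.097, -0.001]
force: [-0.1, 0.0, -1.9]
width: 23.4
```

```bash
python3 held.py gauge 27; python3 -c "
from h import *
go(621.6,129.2,66,3.8)"
```

```text
[622.3 127.   67.9] 3.56 23.4 [-0.1  0.  -1.9]
0.83 [234.3, 116.7, 167.7, 255.3] origin [621.5 126.3] 5.35 cost 0.0009
go (621.6, 129.2, 66, 3.8) t [-0.0006 -0.0027  0.0019] w [ 0.07  0.03 -0.28] rows 0.1 0.0
```

Request:
{"fn": "apply_moves", "kwargs": {
  "motion": [
    {"tx": 0, "ty": -0.0026, "tz": 0.002, "wx": 0, "wy": 0, "wz": -0.25, "fingers": 1},
    {"tx": 0, "ty": -0.0026, "tz": 0.002, "wx": 0, "wy": 0, "wz": -0.25, "fingers": 1},
    {"tx": 0, "ty": -0.0026, "tz": 0.002, "wx": 0, "wy": 0, "wz": -0.25, "fingers": 1},
    {"tx": 0, "ty": -0.0026, "tz": 0.002, "wx": 0, "wy": 0, "wz": -0.25, "fingers": 1},
    {"tx": 0, "ty": -0.0026, "tz": 0.002, "wx": 0, "wy": 0, "wz": -0.25, "fingers": 1},
    {"tx": 0, "ty": -0.0026, "tz": 0.002, "wx": 0, "wy": 0, "wz": -0.25, "fingers": 1},
    {"tx": 0, "ty": -0.0026, "tz": 0.002, "wx": 0, "wy": 0, "wz": -0.25, "fingers": 1},
    {"tx": 0, "ty": -0.0026, "tz": 0.002, "wx": 0, "wy": 0, "wz": -0.25, "fingers": 1}
  ]
}}

```text
clock: 27.85
eef_pos: [622.3, 129.1, 65.9]
tcp_rot: [3.139, 0.103, -0.001]
force: [0.1, 0.7, -2.4]
width: 24.0
```

```bash
python3 held.py gauge 27; python3 -c "
from h import *
go(622,129.1,53.5,3.8)"
```

```text
[622.3 129.1  65.9] 3.76 24.0 [ 0.1  0.7 -2.4]
0.71 [234.9, 120.6, 166.2, 249.5] origin [621.4 128.3] 5.62 cost 0.0023
go (622, 129.1, 53.5, 3.8) t [-0.0003  0.      0.0124] w [ 0.07  0.03 -0.04] rows 0.2 0.0
```

View pics/held_gauge.png

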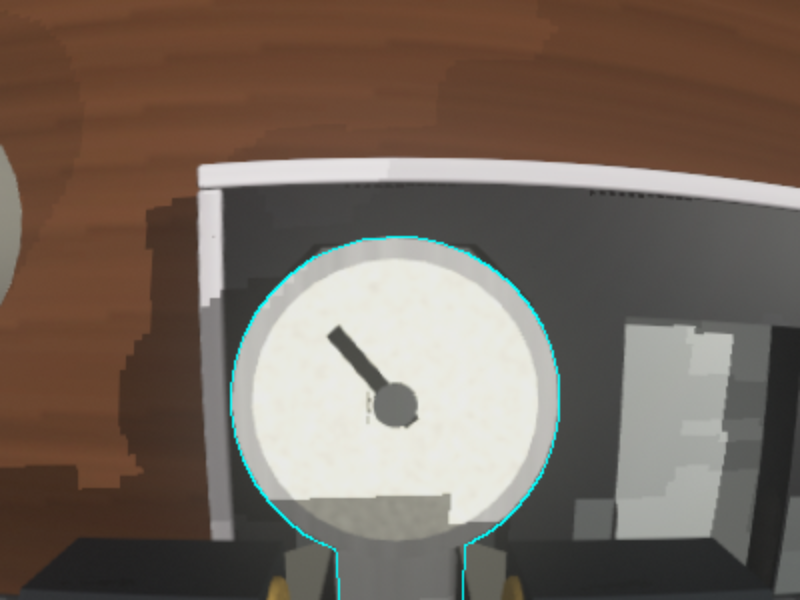

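Request:
{"fn": "apply_moves", "kwargs": {
  "motion": [
    {"tx": 0, "ty": 0, "tz": 0.003, "wx": 0, "wy": 0, "wz": 0, "fingers": 1},
    {"tx": 0, "ty": 0, "tz": 0.006, "wx": 0, "wy": 0, "wz": 0, "fingers": 1},
    {"tx": 0, "ty": 0, "tz": 0.009, "wx": 0, "wy": 0, "wz": 0, "fingers": 1},
    {"tx": 0, "ty": 0, "tz": 0.012, "wx": 0, "wy": 0, "wz": 0, "fingers": 1},
    {"tx": 0, "ty": 0, "tz": 0.0125, "wx": 0, "wy": 0, "wz": 0, "fingers": 1},
    {"tx": 0, "ty": 0, "tz": 0.0125, "wx": 0, "wy": 0, "wz": 0, "fingers": 1}
  ]
}}

```text
clock: 28.55
eef_pos: [622.4, 129.3, 53.7]
tcp_rot: [3.139, 0.103, 0.0]
force: [-1.4, 0.3, 3.6]
width: 24.0
```

```bash
python3 -c "
from h import *
o=manip.get_obs();print(o['eef_pos'],o['width'],o['force'])"
```

```text
[622.43205725 129.32720372  53.6851993 ] 23.9894155460648 [-1.35155367  0.34845361  3.56787571]
```

Request:
{"fn": "apply_moves", "kwargs": {
  "motion": [
    {"tx": 0, "ty": 0, "tz": 0, "wx": 0, "wy": 0, "wz": 0, "fingers": 0},
    {"tx": 0, "ty": 0, "tz": 0, "wx": 0, "wy": 0, "wz": 0, "fingers": 0},
    {"tx": 0, "ty": 0, "tz": 0, "wx": 0, "wy": 0, "wz": 0, "fingers": 0},
    {"tx": 0, "ty": 0, "tz": -0.02, "wx": 0, "wy": 0, "wz": 0, "fingers": 0},
    {"tx": 0, "ty": 0, "tz": -0.035, "wx": 0, "wy": 0, "wz": 0, "fingers": 0.5},
    {"tx": 0, "ty": 0, "tz": -0.035, "wx": 0, "wy": 0, "wz": 0, "fingers": 1},
    {"tx": 0, "ty": 0, "tz": -0.035, "wx": 0, "wy": 0, "wz": 0, "fingers": 1},
    {"tx": 0, "ty": 0, "tz": -0.035, "wx": 0, "wy": 0, "wz": 0, "fingers": 1}
  ]
}}

```text
clock: 29.35
eef_pos: [622.1, 129.1, 88.1]
tcp_rot: [3.139, 0.103, -0.001]
force: [-0.4, 0.4, 1.4]
width: 18.5
```

Request:
{"fn": "apply_moves", "kwargs": {
  "motion": [
    {"tx": 0, "ty": 0, "tz": 0, "wx": 0, "wy": 0, "wz": 0, "fingers": 1},
    {"tx": 0, "ty": 0, "tz": 0, "wx": 0, "wy": 0, "wz": 0, "fingers": 1},
    {"tx": 0, "ty": 0, "tz": 0, "wx": 0, "wy": 0, "wz": 0, "fingers": 1},
    {"tx": 0, "ty": 0, "tz": 0, "wx": 0, "wy": 0, "wz": 0, "fingers": 1}
  ]
}}

```text
clock: 29.75
eef_pos: [622.0, 129.2, 87.9]
tcp_rot: [3.139, 0.103, -0.002]
force: [-0.2, 0.7, 0.7]
width: 0.4
```

```bash
python3 -c "
from h import *
o=manip.get_obs();print(o['width'])
go(621.4,129.4,67,3.8)"
```

```text
0.3537214638808889
go (621.4, 129.4, 67, 3.8) t [-0.0006 -0.0003  0.0209] w [ 0.08  0.06 -0.03] rows 0.4 0.0
```

Request:
{"fn": "apply_moves", "kwargs": {
  "motion": [
    {"tx": -0.0006, "ty": 0, "tz": 0.007, "wx": 0, "wy": 0, "wz": 0, "fingers": 1},
    {"tx": -0.0006, "ty": 0, "tz": 0.012, "wx": 0, "wy": 0, "wz": 0, "fingers": 1},
    {"tx": -0.0006, "ty": 0, "tz": 0.016, "wx": 0, "wy": 0, "wz": 0, "fingers": 1},
    {"tx": -0.0006, "ty": 0, "tz": 0.019, "wx": 0, "wy": 0, "wz": 0, "fingers": 1},
    {"tx": -0.0006, "ty": 0, "tz": 0.021, "wx": 0, "wy": 0, "wz": 0, "fingers": 1},
    {"tx": -0.0006, "ty": 0, "tz": 0.0218, "wx": 0, "wy": 0, "wz": 0, "fingers": 1},
    {"tx": -0.0006, "ty": 0, "tz": 0.0218, "wx": 0, "wy": 0, "wz": 0, "fingers": 1}
  ]
}}

```text
clock: 30.45
eef_pos: [621.5, 129.1, 67.3]
tcp_rot: [3.138, 0.103, -0.0]
force: [-3.0, -2.2, 15.5]
width: 0.4
```

```bash
python3 -c "
from h import *
go(621.4,129.4,66,3.8)"
```

```text
go (621.4, 129.4, 66, 3.8) t [-0.0001 -0.0003  0.0013] w [ 0.09  0.02 -0.04] rows 0.0 0.0
```

Request:
{"fn": "apply_moves", "kwargs": {
  "motion": [
    {"tx": 0, "ty": 0, "tz": -0.05, "wx": 0, "wy": 0, "wz": 0, "fingers": -1},
    {"tx": 0, "ty": 0, "tz": -0.1, "wx": 0, "wy": 0, "wz": 0, "fingers": -1},
    {"tx": 0, "ty": 0, "tz": -0.155, "wx": 0, "wy": 0, "wz": 0, "fingers": -1},
    {"tx": -0.05, "ty": 0.04, "tz": -0.155, "wx": 0, "wy": 0, "wz": 0, "fingers": -1},
    {"tx": -0.1, "ty": 0.08, "tz": -0.155, "wx": 0, "wy": 0, "wz": 0, "fingers": -1},
    {"tx": -0.1, "ty": 0.11, "tz": -0.155, "wx": 0, "wy": 0, "wz": 0, "fingers": -1},
    {"tx": -0.1, "ty": 0.11, "tz": -0.155, "wx": 0, "wy": 0, "wz": 0, "fingers": -1}
  ]
}}

```text
clock: 31.15
eef_pos: [526.2, 5.9, 222.1]
tcp_rot: [3.134, 0.091, -0.005]
force: [0.1, -0.3, 0.2]
width: 51.9
```

```bash
python3 - <<'E'
from h import *
im,c=shot("wrist"); cv2.imwrite("pics/case2.png",im[:,:,::-1])
go(405,-320,220,0)
E
```

```text
go (405, -320, 220, 0) t [-0.1419  0.3208  0.0037] w [0.23 0.09 3.42] rows 7.0 0.4
```

View pics/case2.png

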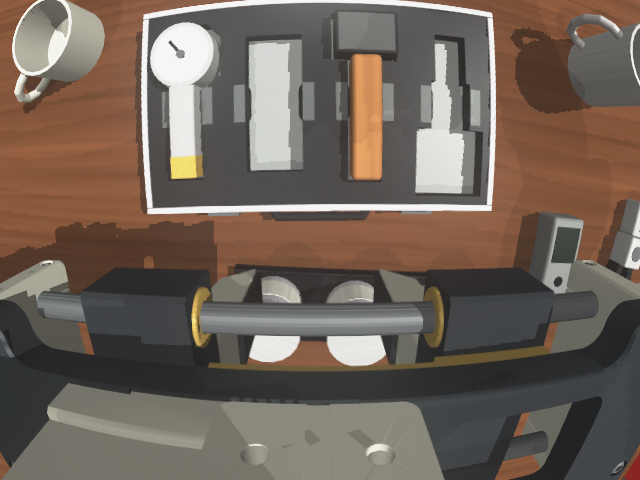

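Request:
{"fn": "apply_moves", "kwargs": {
  "motion": [
    {"tx": -0.142, "ty": 0.321, "tz": 0.004, "wx": 0, "wy": 0, "wz": 3.4, "fingers": -1},
    {"tx": -0.142, "ty": 0.321, "tz": 0.004, "wx": 0, "wy": 0, "wz": 3.4, "fingers": -1},
    {"tx": -0.142, "ty": 0.321, "tz": 0.004, "wx": 0, "wy": 0, "wz": 3.4, "fingers": -1},
    {"tx": -0.142, "ty": 0.321, "tz": 0.004, "wx": 0, "wy": 0, "wz": 3.4, "fingers": -1},
    {"tx": -0.142, "ty": 0.321, "tz": 0.004, "wx": 0, "wy": 0, "wz": 3.4, "fingers": -1},
    {"tx": -0.142, "ty": 0.321, "tz": 0.004, "wx": 0, "wy": 0, "wz": 3.4, "fingers": -1},
    {"tx": -0.142, "ty": 0.321, "tz": 0.004, "wx": 0, "wy": 0, "wz": 3.4, "fingers": -1},
    {"tx": -0.142, "ty": 0.321, "tz": 0.004, "wx": 0, "wy": 0, "wz": 3.4, "fingers": -1}
  ]
}}

```text
clock: 32.0
eef_pos: [402.1, -326.2, 219.1]
tcp_rot: [3.136, -0.012, -0.005]
force: [-0.4, 0.7, -0.1]
width: 91.8
```

```bash
python3 look.py l2 meter,483,-266,0 pliers,508,-398,-7
```

```text
meter 0.58 [219.1, 60.9, 60.8, 133.0] [ 482.4 -265.5] 0.57 0.0177
pliers 0.58 [351.3, 29.3, 65.5, 163.0] [ 508.5 -397.3] -6.26 0.0396
[ 405.5 -319.5  219.3] [ 0.74  0.3  -0.22  1.86  0.08  0.99 -1.09] 91.4
```

View pics/l2.png

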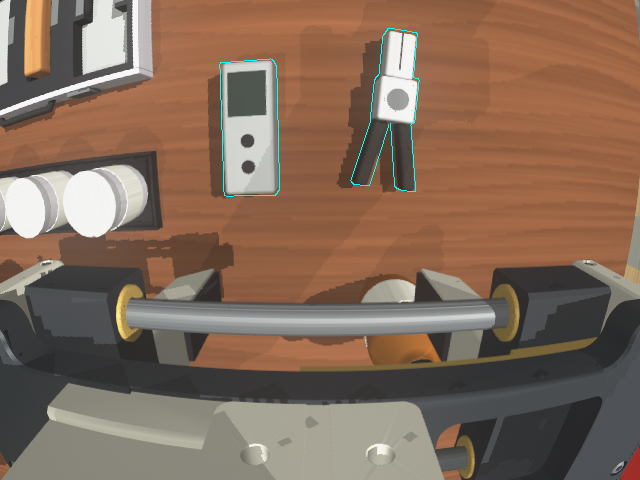

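```bash
python3 - <<'E'
from h import *
go(482.6,-266,100,0.4); go(482.6,-266,27,0.4)
E
```

```text
go (482.6, -266, 100, 0.4) t [ 0.0773 -0.0538  0.119 ] w [ 0.16  0.1  -0.38] rows 3.0 0.0
go (482.6, -266, 27, 0.4) t [ 0.0774 -0.054   0.192 ] w [ 0.16  0.1  -0.38] rows 4.3 0.0
```

Request:
{"fn": "apply_moves", "kwargs": {
  "motion": [
    {"tx": 0.077, "ty": -0.054, "tz": 0.1, "wx": 0.2, "wy": 0.1, "wz": -0.4, "fingers": -0.7},
    {"tx": 0.077, "ty": -0.054, "tz": 0.119, "wx": 0.2, "wy": 0.1, "wz": -0.4, "fingers": -0.7},
    {"tx": 0.077, "ty": -0.054, "tz": 0.119, "wx": 0.2, "wy": 0.1, "wz": -0.4, "fingers": -0.7},
    {"tx": 0.077, "ty": -0.054, "tz": 0.13, "wx": 0.2, "wy": 0.1, "wz": -0.4, "fingers": -0.7},
    {"tx": 0.077, "ty": -0.054, "tz": 0.17, "wx": 0.2, "wy": 0.1, "wz": -0.4, "fingers": -0.7},
    {"tx": 0.077, "ty": -0.054, "tz": 0.192, "wx": 0.2, "wy": 0.1, "wz": -0.4, "fingers": -0.7},
    {"tx": 0.077, "ty": -0.054, "tz": 0.192, "wx": 0.2, "wy": 0.1, "wz": -0.4, "fingers": -0.7},
    {"tx": 0.077, "ty": -0.054, "tz": 0.192, "wx": 0.2, "wy": 0.1, "wz": -0.4, "fingers": -0.7}
  ],
  "force": 30
}}

```text
clock: 32.95
eef_pos: [482.8, -265.0, 27.6]
tcp_rot: [-3.14, -0.014, -0.0]
force: [-0.4, -0.1, 0.5]
width: 78.0
```

Request:
{"fn": "apply_moves", "kwargs": {
  "motion": [
    {"tx": 0, "ty": 0, "tz": 0, "wx": 0, "wy": 0, "wz": 0, "fingers": 1},
    {"tx": 0, "ty": 0, "tz": 0, "wx": 0, "wy": 0, "wz": 0, "fingers": 1},
    {"tx": 0, "ty": 0, "tz": 0, "wx": 0, "wy": 0, "wz": 0, "fingers": 1},
    {"tx": 0, "ty": 0, "tz": 0, "wx": 0, "wy": 0, "wz": 0, "fingers": 1},
    {"tx": 0, "ty": 0, "tz": 0, "wx": 0, "wy": 0, "wz": 0, "fingers": 1},
    {"tx": 0, "ty": 0, "tz": 0, "wx": 0, "wy": 0, "wz": 0, "fingers": 1},
    {"tx": 0, "ty": 0, "tz": 0, "wx": 0, "wy": 0, "wz": 0, "fingers": 1},
    {"tx": 0, "ty": 0, "tz": 0, "wx": 0, "wy": 0, "wz": 0, "fingers": 1}
  ]
}}

```text
clock: 33.75
eef_pos: [483.0, -265.3, 28.1]
tcp_rot: [-3.141, -0.014, -0.001]
force: [-1.6, 0.5, 6.6]
width: 45.6
```

Request:
{"fn": "apply_moves", "kwargs": {
  "motion": [
    {"tx": 0, "ty": 0, "tz": -0.03, "wx": 0, "wy": 0, "wz": 0, "fingers": 1},
    {"tx": 0, "ty": 0, "tz": -0.056, "wx": 0, "wy": 0, "wz": 0, "fingers": 1},
    {"tx": 0, "ty": 0, "tz": -0.056, "wx": 0, "wy": 0, "wz": 0, "fingers": 1}
  ]
}}

```text
clock: 34.05
eef_pos: [484.8, -266.0, 86.9]
tcp_rot: [3.14, 0.013, 0.008]
force: [0.8, -0.7, -0.4]
width: 45.7
```

```bash
python3 -c "
from h import *
o=manip.get_obs();print(o['eef_pos'],o['width'],o['force'],o['q'])
go(627,49.2,84,3.8)"
```

```text
[ 484.7572004  -266.04094363   86.94653624] 45.65208269316793 [ 0.76110947 -0.69753329 -0.3785983 ] [ 0.56826876  0.51422938 -0.22249004  1.91017147  0.1626069   0.72914268
 -1.30965877]
go (627, 49.2, 84, 3.8) t [ 0.1449 -0.314   0.0033] w [ 0.08 -0.29 -3.31] rows 6.9 0.4
```

Request:
{"fn": "apply_moves", "kwargs": {
  "motion": [
    {"tx": 0.145, "ty": -0.314, "tz": -0.004, "wx": 0, "wy": -0.3, "wz": -3.3, "fingers": 1},
    {"tx": 0.145, "ty": -0.314, "tz": -0.004, "wx": 0, "wy": -0.3, "wz": -3.3, "fingers": 1},
    {"tx": 0.145, "ty": -0.314, "tz": -0.004, "wx": 0, "wy": -0.3, "wz": -3.3, "fingers": 1},
    {"tx": 0.145, "ty": -0.314, "tz": -0.004, "wx": 0, "wy": -0.3, "wz": -3.3, "fingers": 1},
    {"tx": 0.145, "ty": -0.314, "tz": -0.004, "wx": 0, "wy": -0.3, "wz": -3.3, "fingers": 1},
    {"tx": 0.145, "ty": -0.314, "tz": -0.004, "wx": 0, "wy": -0.3, "wz": -3.3, "fingers": 1},
    {"tx": 0.145, "ty": -0.314, "tz": -0.004, "wx": 0, "wy": -0.3, "wz": -3.3, "fingers": 1},
    {"tx": 0.145, "ty": -0.314, "tz": -0.004, "wx": 0, "wy": -0.3, "wz": -3.3, "fingers": 1}
  ]
}}

```text
clock: 34.85
eef_pos: [628.4, 58.9, 90.7]
tcp_rot: [-3.135, -0.119, -0.002]
force: [-0.1, 0.2, -1.4]
width: 45.8
```

Request:
{"fn": "apply_moves", "kwargs": {
  "motion": [
    {"tx": 0, "ty": 0, "tz": 0.02, "wx": 0, "wy": 0, "wz": 0, "fingers": 1},
    {"tx": 0, "ty": 0, "tz": 0.02, "wx": 0, "wy": 0, "wz": 0, "fingers": 1},
    {"tx": 0, "ty": 0, "tz": 0.02, "wx": 0, "wy": 0, "wz": 0, "fingers": 1},
    {"tx": 0, "ty": 0, "tz": 0.02, "wx": 0, "wy": 0, "wz": 0, "fingers": 1},
    {"tx": 0, "ty": 0, "tz": 0.02, "wx": 0, "wy": 0, "wz": 0, "fingers": 1}
  ]
}}

```text
clock: 35.35
eef_pos: [628.7, 58.1, 71.4]
tcp_rot: [-3.135, -0.117, -0.004]
force: [-0.7, -0.8, -0.6]
width: 45.7
```

```bash
python3 held.py meter 27; python3 -c "
from h import *
go(627,49.2,66,3.8)"
```

```text
[628.7  58.1  71.4] 4.27 45.7 [-0.7 -0.8 -0.6]
0.73 [256.6, 162.2, 125.2, 204.5] origin [627.4  58.8] 4.3 cost 0.0146
go (627, 49.2, 66, 3.8) t [-0.0024  0.0091  0.0053] w [-0.23 -0.14  0.49] rows 0.2 0.1
```

Request:
{"fn": "apply_moves", "kwargs": {
  "motion": [
    {"tx": -0.002, "ty": 0.009, "tz": 0.005, "wx": 0, "wy": 0, "wz": 0.5, "fingers": 1},
    {"tx": -0.002, "ty": 0.009, "tz": 0.005, "wx": 0, "wy": 0, "wz": 0.5, "fingers": 1},
    {"tx": -0.002, "ty": 0.009, "tz": 0.005, "wx": 0, "wy": 0, "wz": 0.5, "fingers": 1},
    {"tx": -0.002, "ty": 0.009, "tz": 0.005, "wx": 0, "wy": 0, "wz": 0.5, "fingers": 1},
    {"tx": -0.002, "ty": 0.009, "tz": 0.005, "wx": 0, "wy": 0, "wz": 0.5, "fingers": 1},
    {"tx": -0.002, "ty": 0.009, "tz": 0.005, "wx": 0, "wy": 0, "wz": 0.5, "fingers": 1},
    {"tx": -0.002, "ty": 0.009, "tz": 0.005, "wx": 0, "wy": 0, "wz": 0.5, "fingers": 1},
    {"tx": -0.002, "ty": 0.009, "tz": 0.005, "wx": 0, "wy": 0, "wz": 0.5, "fingers": 1}
  ]
}}

```text
clock: 36.25
eef_pos: [627.4, 49.5, 66.3]
tcp_rot: [-3.136, -0.104, -0.003]
force: [-0.2, 0.9, -1.4]
width: 45.7
```

```bash
python3 held.py meter 27; python3 -c "
from h import *
go(627.4,49.2,53.5,3.8)"
```

```text
[627.4  49.5  66.3] 3.8 45.7 [-0.2  0.9 -1.4]
0.64 [255.9, 159.9, 123.4, 205.5] origin [625.9  49.9] 4.1 cost 0.0162
go (627.4, 49.2, 53.5, 3.8) t [-0.      0.0002  0.0128] w [-0.23 -0.14 -0.01] rows 0.3 0.0
```

Request:
{"fn": "apply_moves", "kwargs": {
  "motion": [
    {"tx": 0, "ty": 0, "tz": 0.003, "wx": -0.2, "wy": -0.1, "wz": 0, "fingers": 1},
    {"tx": 0, "ty": 0, "tz": 0.006, "wx": -0.2, "wy": -0.1, "wz": 0, "fingers": 1},
    {"tx": 0, "ty": 0, "tz": 0.009, "wx": -0.2, "wy": -0.1, "wz": 0, "fingers": 1},
    {"tx": 0, "ty": 0, "tz": 0.012, "wx": -0.2, "wy": -0.1, "wz": 0, "fingers": 1},
    {"tx": 0, "ty": 0, "tz": 0.013, "wx": -0.2, "wy": -0.1, "wz": 0, "fingers": 1},
    {"tx": 0, "ty": 0, "tz": 0.013, "wx": -0.2, "wy": -0.1, "wz": 0, "fingers": 1}
  ]
}}

```text
clock: 36.95
eef_pos: [627.7, 49.5, 53.7]
tcp_rot: [-3.139, -0.104, -0.002]
force: [-1.1, -1.6, 4.6]
width: 45.7
```

```bash
python3 -c "
from h import *
o=manip.get_obs();print(o['eef_pos'],o['width'],o['force'])"
```

```text
[627.71141712  49.4818342   53.73008367] 45.70839999315985 [-1.05629851 -1.56086074  4.62991974]
```

Request:
{"fn": "apply_moves", "kwargs": {
  "motion": [
    {"tx": 0, "ty": 0, "tz": 0, "wx": 0, "wy": 0, "wz": 0, "fingers": -0.3},
    {"tx": 0, "ty": 0, "tz": 0, "wx": 0, "wy": 0, "wz": 0, "fingers": -0.3},
    {"tx": 0, "ty": 0, "tz": 0, "wx": 0, "wy": 0, "wz": 0, "fingers": -0.3},
    {"tx": 0, "ty": 0, "tz": -0.02, "wx": 0, "wy": 0, "wz": 0, "fingers": -0.3},
    {"tx": 0, "ty": 0, "tz": -0.035, "wx": 0, "wy": 0, "wz": 0, "fingers": -0.3},
    {"tx": 0, "ty": 0, "tz": -0.035, "wx": 0, "wy": 0, "wz": 0, "fingers": 1},
    {"tx": 0, "ty": 0, "tz": -0.035, "wx": 0, "wy": 0, "wz": 0, "fingers": 1},
    {"tx": 0, "ty": 0, "tz": -0.035, "wx": 0, "wy": 0, "wz": 0, "fingers": 1}
  ]
}}

```text
clock: 37.75
eef_pos: [627.3, 49.3, 88.1]
tcp_rot: [-3.139, -0.104, -0.001]
force: [0.2, -0.2, -0.2]
width: 40.2
```

Request:
{"fn": "apply_moves", "kwargs": {
  "motion": [
    {"tx": 0, "ty": 0, "tz": 0, "wx": 0, "wy": 0, "wz": 0, "fingers": 1},
    {"tx": 0, "ty": 0, "tz": 0, "wx": 0, "wy": 0, "wz": 0, "fingers": 1},
    {"tx": 0, "ty": 0, "tz": 0, "wx": 0, "wy": 0, "wz": 0, "fingers": 1},
    {"tx": 0, "ty": 0, "tz": 0, "wx": 0, "wy": 0, "wz": 0, "fingers": 1},
    {"tx": 0, "ty": 0, "tz": 0, "wx": 0, "wy": 0, "wz": 0, "fingers": 1},
    {"tx": 0, "ty": 0, "tz": 0, "wx": 0, "wy": 0, "wz": 0, "fingers": 1},
    {"tx": 0, "ty": 0, "tz": 0, "wx": 0, "wy": 0, "wz": 0, "fingers": 1}
  ]
}}

```text
clock: 38.45
eef_pos: [627.3, 49.4, 88.2]
tcp_rot: [-3.139, -0.104, -0.001]
force: [0.8, 0.7, 0.3]
width: 0.3
```

```bash
python3 -c "
from h import *
o=manip.get_obs();print(o['width'])
go(626.3,49.4,67,3.8)"
```

```text
0.31161616299800043
go (626.3, 49.4, 67, 3.8) t [-0.001  -0.0001  0.0212] w [-0.02 -0.03 -0.01] rows 0.4 0.0
```

Request:
{"fn": "apply_moves", "kwargs": {
  "motion": [
    {"tx": -0.001, "ty": 0, "tz": 0.007, "wx": 0, "wy": 0, "wz": 0, "fingers": 1},
    {"tx": -0.001, "ty": 0, "tz": 0.012, "wx": 0, "wy": 0, "wz": 0, "fingers": 1},
    {"tx": -0.001, "ty": 0, "tz": 0.016, "wx": 0, "wy": 0, "wz": 0, "fingers": 1},
    {"tx": -0.001, "ty": 0, "tz": 0.019, "wx": 0, "wy": 0, "wz": 0, "fingers": 1},
    {"tx": -0.001, "ty": 0, "tz": 0.0215, "wx": 0, "wy": 0, "wz": 0, "fingers": 1},
    {"tx": -0.001, "ty": 0, "tz": 0.0222, "wx": 0, "wy": 0, "wz": 0, "fingers": 1},
    {"tx": -0.001, "ty": 0, "tz": 0.0222, "wx": 0, "wy": 0, "wz": 0, "fingers": 1}
  ]
}}

```text
clock: 39.15
eef_pos: [626.5, 49.3, 67.3]
tcp_rot: [-3.14, -0.104, -0.002]
force: [-5.3, -0.9, 17.7]
width: 0.7
```

```bash
python3 -c "
from h import *
o=manip.get_obs();print(o['eef_pos'],o['force'])"
```

```text
[626.49824516  49.3215358   67.28101522] [-5.27169103 -0.85199145 17.68580437]
```

Request:
{"fn": "apply_moves", "kwargs": {
  "motion": [
    {"tx": 0, "ty": 0, "tz": -0.05, "wx": 0, "wy": 0, "wz": 0, "fingers": 1},
    {"tx": 0, "ty": 0, "tz": -0.1, "wx": 0, "wy": 0, "wz": 0, "fingers": 0},
    {"tx": 0, "ty": 0, "tz": -0.15, "wx": 0, "wy": 0, "wz": 0, "fingers": -0.5},
    {"tx": -0.02, "ty": 0.04, "tz": -0.15, "wx": 0, "wy": 0, "wz": 0, "fingers": -0.5},
    {"tx": -0.05, "ty": 0.08, "tz": -0.15, "wx": 0, "wy": 0, "wz": 2, "fingers": -0.5},
    {"tx": -0.07, "ty": 0.12, "tz": -0.15, "wx": 0, "wy": 0, "wz": 3, "fingers": -0.5},
    {"tx": -0.09, "ty": 0.165, "tz": -0.15, "wx": 0, "wy": 0, "wz": 4, "fingers": -0.5}
  ]
}}

```text
clock: 39.85
eef_pos: [546.1, -122.1, 216.9]
tcp_rot: [-3.141, 0.005, -0.001]
force: [0.7, 0.0, -0.5]
width: 43.9
```

```bash
python3 -c "
from h import *
go(420,-360,220,-3)"
```

```text
go (420, -360, 220, -3) t [-0.1253  0.2383 -0.0034] w [-0.03 -0.05  2.82] rows 5.4 0.3
```

Request:
{"fn": "apply_moves", "kwargs": {
  "motion": [
    {"tx": -0.125, "ty": 0.238, "tz": -0.003, "wx": 0, "wy": 0, "wz": 2.8, "fingers": -0.5},
    {"tx": -0.125, "ty": 0.238, "tz": -0.003, "wx": 0, "wy": 0, "wz": 2.8, "fingers": -0.5},
    {"tx": -0.125, "ty": 0.238, "tz": -0.003, "wx": 0, "wy": 0, "wz": 2.8, "fingers": -0.5},
    {"tx": -0.125, "ty": 0.238, "tz": -0.003, "wx": 0, "wy": 0, "wz": 2.8, "fingers": -0.5},
    {"tx": -0.125, "ty": 0.238, "tz": -0.003, "wx": 0, "wy": 0, "wz": 2.8, "fingers": -0.5},
    {"tx": -0.125, "ty": 0.238, "tz": -0.003, "wx": 0, "wy": 0, "wz": 2.8, "fingers": -0.5},
    {"tx": -0.125, "ty": 0.238, "tz": -0.003, "wx": 0, "wy": 0, "wz": 2.8, "fingers": -0.5},
    {"tx": -0.125, "ty": 0.238, "tz": -0.003, "wx": 0, "wy": 0, "wz": 2.8, "fingers": -0.5}
  ]
}}

```text
clock: 40.65
eef_pos: [420.1, -359.3, 219.1]
tcp_rot: [-3.139, 0.083, -0.0]
force: [-0.1, -0.9, -0.1]
width: 68.9
```

```bash
python3 look.py l3 pliers,508,-398,-7; python3 -c "
from h import *
go(508.5,-397.5,100,-6.5)
go(508.5,-397.5,27,-6.5)"
```

```text
[ 421.1 -358.1  219.3] [ 0.7   0.35 -0.12  1.78  0.04  1.02 -1.06] 68.5
go (508.5, -397.5, 100, -6.5) t [0.0892 0.0352 0.1193] w [-0.1  -0.03  3.64] rows 3.1 0.4
go (508.5, -397.5, 27, -6.5) t [0.0892 0.0353 0.1923] w [-0.1  -0.03  3.64] rows 4.3 0.4
```

View pics/l3.png

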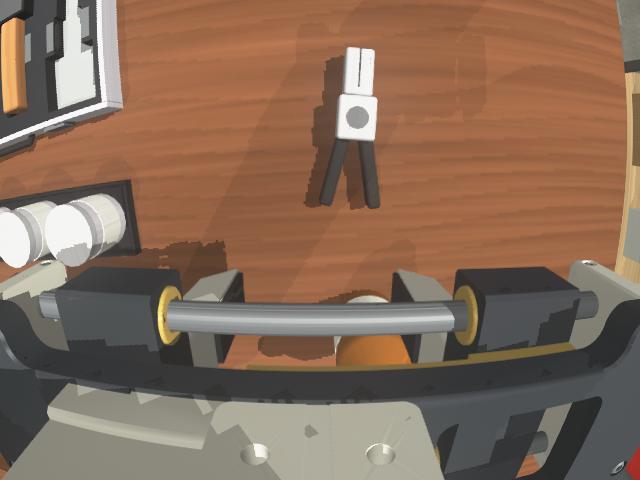

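```bash
python3 - <<'E'
from h import *
o=manip.get_obs(); c=cam("wrist",(np.array([420.1,-359.3,219.1]),np.array([-3.139,.083,0])))
print(unproj(c,[357.5,117],34), [unproj(c,p,34-(6 if p[1]<60 else 0)).round(1) for p in([361,49],[358,97])])
im,_=shot("wrist"); print([ (round(d["score"],2),d["bbox"]) for d in manip.trace("wrist","pliers")])
E
python3 look.py l4 pliers,508,-398,-7
```

```text
[ 506.79463821 -397.57589585   34.        ] [array([ 569.5, -404.7,   28. ]), array([ 524.5, -398.9,   34. ])]
[(0.66, [39.6, 0.7, 64.0, 124.2]), (0.42, [338.8, 288.6, 71.2, 81.8])]
pliers 0.57 [319.6, 47.3, 63.9, 161.6] [ 508.1 -397.2] -6.31 0.0533
[ 421.  -358.6  219.6] [ 0.7   0.35 -0.12  1.78  0.04  1.02 -1.06] 68.9
```

Request:
{"fn": "apply_moves", "kwargs": {
  "motion": [
    {"tx": 0.089, "ty": 0.035, "tz": 0.1, "wx": 0, "wy": 0, "wz": 3.5, "fingers": -0.5},
    {"tx": 0.089, "ty": 0.035, "tz": 0.119, "wx": 0, "wy": 0, "wz": 3.5, "fingers": -0.5},
    {"tx": 0.089, "ty": 0.035, "tz": 0.119, "wx": 0, "wy": 0, "wz": 3.5, "fingers": -0.5},
    {"tx": 0.089, "ty": 0.035, "tz": 0.13, "wx": 0, "wy": 0, "wz": 3.5, "fingers": -0.5},
    {"tx": 0.089, "ty": 0.035, "tz": 0.17, "wx": 0, "wy": 0, "wz": 3.5, "fingers": -0.5},
    {"tx": 0.089, "ty": 0.035, "tz": 0.192, "wx": 0, "wy": 0, "wz": 3.5, "fingers": -0.5},
    {"tx": 0.089, "ty": 0.035, "tz": 0.192, "wx": 0, "wy": 0, "wz": 3.5, "fingers": -0.5},
    {"tx": 0.089, "ty": 0.035, "tz": 0.192, "wx": 0, "wy": 0, "wz": 3.5, "fingers": -0.5}
  ]
}}

```text
clock: 41.75
eef_pos: [508.5, -397.7, 28.5]
tcp_rot: [-3.136, 0.174, -0.002]
force: [0.1, 0.0, 0.2]
width: 69.0
```

Request:
{"fn": "apply_moves", "kwargs": {
  "motion": [
    {"tx": 0, "ty": 0, "tz": 0, "wx": 0, "wy": 0, "wz": 0, "fingers": 1},
    {"tx": 0, "ty": 0, "tz": 0, "wx": 0, "wy": 0, "wz": 0, "fingers": 1},
    {"tx": 0, "ty": 0, "tz": 0, "wx": 0, "wy": 0, "wz": 0, "fingers": 1},
    {"tx": 0, "ty": 0, "tz": 0, "wx": 0, "wy": 0, "wz": 0, "fingers": 1},
    {"tx": 0, "ty": 0, "tz": 0, "wx": 0, "wy": 0, "wz": 0, "fingers": 1},
    {"tx": 0, "ty": 0, "tz": 0, "wx": 0, "wy": 0, "wz": 0, "fingers": 1},
    {"tx": 0, "ty": 0, "tz": 0, "wx": 0, "wy": 0, "wz": 0, "fingers": 1},
    {"tx": 0, "ty": 0, "tz": 0, "wx": 0, "wy": 0, "wz": 0, "fingers": 1}
  ]
}}

```text
clock: 42.55
eef_pos: [508.6, -397.9, 28.9]
tcp_rot: [-3.136, 0.174, -0.002]
force: [-1.5, 0.8, 5.3]
width: 33.9
```

Request:
{"fn": "apply_moves", "kwargs": {
  "motion": [
    {"tx": 0, "ty": 0, "tz": -0.03, "wx": 0, "wy": 0, "wz": 0, "fingers": 1},
    {"tx": 0, "ty": 0, "tz": -0.058, "wx": 0, "wy": 0, "wz": 0, "fingers": 1},
    {"tx": 0, "ty": 0, "tz": -0.058, "wx": 0, "wy": 0, "wz": 0, "fingers": 1}
  ]
}}

```text
clock: 42.85
eef_pos: [510.4, -399.2, 90.3]
tcp_rot: [3.134, -0.174, 0.01]
force: [0.9, -0.4, -0.7]
width: 33.8
```

```bash
python3 -c "
from h import *
o=manip.get_obs();print(o['eef_pos'],o['width'],o['force'],o['q'])
go(637.7,-110.3,86,3.8)"
```

```text
[ 510.39958823 -399.19836677   90.31470787] 33.77958257774012 [ 0.87124641 -0.41890655 -0.72462265] [ 0.6406865   0.62297772 -0.08896886  1.67203488  0.06807888  0.84303638
 -1.15849407]
go (637.7, -110.3, 86, 3.8) t [ 0.0945 -0.3012  0.0043] w [  0.14  -0.35 -10.16] rows 6.3 1.2
```

Request:
{"fn": "apply_moves", "kwargs": {
  "motion": [
    {"tx": 0.0945, "ty": -0.301, "tz": 0.004, "wx": 0, "wy": -0.3, "wz": -10.2, "fingers": 1},
    {"tx": 0.0945, "ty": -0.301, "tz": 0.004, "wx": 0, "wy": -0.3, "wz": -10.2, "fingers": 1},
    {"tx": 0.0945, "ty": -0.301, "tz": 0.004, "wx": 0, "wy": -0.3, "wz": -10.2, "fingers": 1},
    {"tx": 0.0945, "ty": -0.301, "tz": 0.004, "wx": 0, "wy": -0.3, "wz": -10.2, "fingers": 1},
    {"tx": 0.0945, "ty": -0.301, "tz": 0.004, "wx": 0, "wy": -0.3, "wz": -10.2, "fingers": 1},
    {"tx": 0.0945, "ty": -0.301, "tz": 0.004, "wx": 0, "wy": -0.3, "wz": -10.2, "fingers": 1},
    {"tx": 0.0945, "ty": -0.301, "tz": 0.004, "wx": 0, "wy": -0.3, "wz": -10.2, "fingers": 1},
    {"tx": 0.0945, "ty": -0.301, "tz": 0.004, "wx": 0, "wy": -0.3, "wz": -10.2, "fingers": 1}
  ]
}}

```text
clock: 43.65
eef_pos: [638.4, -105.6, 85.1]
tcp_rot: [3.139, 0.115, 0.0]
force: [-0.5, -0.8, -2.0]
width: 34.4
```

```bash
python3 -c "
from h import *
o=manip.get_obs();print(o['eef_pos'],o['width'],o['force'])
go(637.9,-110.3,68,3.8)"
```

```text
[ 638.38348392 -105.5810832    85.14887171] 34.42132767953906 [-0.48429844 -0.77220872 -1.98657761]
go (637.9, -110.3, 68, 3.8) t [-0.0008  0.0047  0.0171] w [ 0.   -0.01  0.39] rows 0.4 0.0
```

Request:
{"fn": "apply_moves", "kwargs": {
  "motion": [
    {"tx": -0.0008, "ty": 0.0047, "tz": 0.01, "wx": 0, "wy": 0, "wz": 0.4, "fingers": 1},
    {"tx": -0.0008, "ty": 0.0047, "tz": 0.017, "wx": 0, "wy": 0, "wz": 0.4, "fingers": 1},
    {"tx": -0.0008, "ty": 0.0047, "tz": 0.017, "wx": 0, "wy": 0, "wz": 0.4, "fingers": 1},
    {"tx": -0.0008, "ty": 0.0047, "tz": 0.017, "wx": 0, "wy": 0, "wz": 0.4, "fingers": 1},
    {"tx": -0.0008, "ty": 0.0047, "tz": 0.017, "wx": 0, "wy": 0, "wz": 0.4, "fingers": 1},
    {"tx": -0.0008, "ty": 0.0047, "tz": 0.017, "wx": 0, "wy": 0, "wz": 0.4, "fingers": 1},
    {"tx": -0.0008, "ty": 0.0047, "tz": 0.017, "wx": 0, "wy": 0, "wz": 0.4, "fingers": 1},
    {"tx": -0.0008, "ty": 0.0047, "tz": 0.017, "wx": 0, "wy": 0, "wz": 0.4, "fingers": 1}
  ]
}}

```text
clock: 44.45
eef_pos: [638.0, -110.3, 68.4]
tcp_rot: [3.14, 0.104, 0.001]
force: [-0.4, 0.4, -2.4]
width: 33.9
```

```bash
python3 held.py pliers 28.5; python3 -c "
from h import *
go(637.9,-110.3,68,3.8)"
```

```text
[ 638.  -110.3   68.4] 3.79 33.9 [-0.4  0.4 -2.4]
0.64 [273.0, 149.6, 88.1, 216.4] origin [ 635. -110.] 3.92 cost 0.0186
go (637.9, -110.3, 68, 3.8) t [-0.0001  0.      0.0003] w [ 0.01 -0.02 -0.  ] rows 0.0 0.0
```

View pics/held_pliers.png

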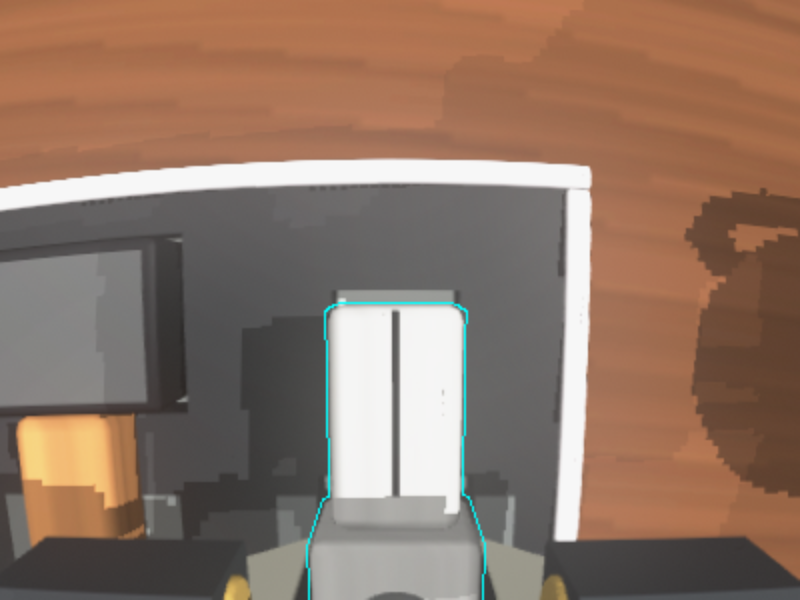

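```bash
python3 - <<'E'
from h import *
o=manip.get_obs(); c=cam("wrist",(o["eef_pos"],o["tcp_rot"]))
a=np.radians(3.8)
for p,z in(([317.5,152.3],67.9),([317.5,145.2],32)):
    q=unproj(c,p,z); print(q.round(1), "origin along x:", (q[0]-(65 if z>40 else 67)*np.cos(a)).round(1))
E
```

```text
[ 700.6 -105.5   67.9] origin along x: 635.7
[ 702.9 -105.3   32. ] origin along x: 636.1
```

Request:
{"fn": "apply_moves", "kwargs": {
  "motion": [
    {"tx": 0.001, "ty": 0, "tz": 0, "wx": 0, "wy": 0, "wz": 0, "fingers": 1},
    {"tx": 0.001, "ty": 0, "tz": 0.003, "wx": 0, "wy": 0, "wz": 0, "fingers": 1},
    {"tx": 0.001, "ty": 0, "tz": 0.006, "wx": 0, "wy": 0, "wz": 0, "fingers": 1},
    {"tx": 0.001, "ty": 0, "tz": 0.009, "wx": 0, "wy": 0, "wz": 0, "fingers": 1},
    {"tx": 0.001, "ty": 0, "tz": 0.012, "wx": 0, "wy": 0, "wz": 0, "fingers": 1},
    {"tx": 0.001, "ty": 0, "tz": 0.0138, "wx": 0, "wy": 0, "wz": 0, "fingers": 1},
    {"tx": 0.001, "ty": 0, "tz": 0.0138, "wx": 0, "wy": 0, "wz": 0, "fingers": 1}
  ]
}}

```text
clock: 45.25
eef_pos: [639.2, -110.3, 54.8]
tcp_rot: [3.14, 0.104, 0.001]
force: [-0.5, 0.4, 3.7]
width: 33.5
```

```bash
python3 -c "
from h import *
o=manip.get_obs();print(o['eef_pos'],o['width'],o['force'])"
```

```text
[ 639.21165333 -110.33387745   54.80997507] 33.45779867620594 [-0.46881698  0.42960142  3.72957763]
```

Request:
{"fn": "apply_moves", "kwargs": {
  "motion": [
    {"tx": 0, "ty": 0, "tz": 0, "wx": 0, "wy": 0, "wz": 0, "fingers": 0},
    {"tx": 0, "ty": 0, "tz": 0, "wx": 0, "wy": 0, "wz": 0, "fingers": 0},
    {"tx": 0, "ty": 0, "tz": 0, "wx": 0, "wy": 0, "wz": 0, "fingers": 0},
    {"tx": 0, "ty": 0, "tz": -0.02, "wx": 0, "wy": 0, "wz": 0, "fingers": 0},
    {"tx": 0, "ty": 0, "tz": -0.034, "wx": 0, "wy": 0, "wz": 0, "fingers": 0.5},
    {"tx": 0, "ty": 0, "tz": -0.034, "wx": 0, "wy": 0, "wz": 0, "fingers": 1},
    {"tx": 0, "ty": 0, "tz": -0.034, "wx": 0, "wy": 0, "wz": 0, "fingers": 1},
    {"tx": 0, "ty": 0, "tz": -0.034, "wx": 0, "wy": 0, "wz": 0, "fingers": 1}
  ]
}}

```text
clock: 46.05
eef_pos: [638.7, -110.3, 88.1]
tcp_rot: [3.14, 0.104, -0.0]
force: [-0.8, 0.4, 0.1]
width: 18.4
```

Request:
{"fn": "apply_moves", "kwargs": {
  "motion": [
    {"tx": -0.001, "ty": 0, "tz": 0, "wx": 0, "wy": 0, "wz": 0, "fingers": 1},
    {"tx": -0.002, "ty": 0, "tz": 0, "wx": 0, "wy": 0, "wz": 0, "fingers": 1},
    {"tx": -0.002, "ty": 0, "tz": 0, "wx": 0, "wy": 0, "wz": 0, "fingers": 1},
    {"tx": -0.002, "ty": 0, "tz": 0, "wx": 0, "wy": 0, "wz": 0, "fingers": 1}
  ]
}}

```text
clock: 46.45
eef_pos: [636.6, -110.4, 88.0]
tcp_rot: [3.14, 0.104, -0.001]
force: [-0.3, 0.1, 0.4]
width: 0.2
```

```bash
python3 -c "
from h import *
o=manip.get_obs();print(o['width'])
go(636.8,-110.2,67,3.8)"
```

```text
0.18011270689074987
go (636.8, -110.2, 67, 3.8) t [ 0.0002 -0.0002  0.021 ] w [ 0.01  0.02 -0.01] rows 0.4 0.0
```

Request:
{"fn": "apply_moves", "kwargs": {
  "motion": [
    {"tx": 0, "ty": 0, "tz": 0.007, "wx": 0, "wy": 0, "wz": 0, "fingers": 1},
    {"tx": 0, "ty": 0, "tz": 0.012, "wx": 0, "wy": 0, "wz": 0, "fingers": 1},
    {"tx": 0, "ty": 0, "tz": 0.016, "wx": 0, "wy": 0, "wz": 0, "fingers": 1},
    {"tx": 0, "ty": 0, "tz": 0.019, "wx": 0, "wy": 0, "wz": 0, "fingers": 1},
    {"tx": 0, "ty": 0, "tz": 0.0215, "wx": 0, "wy": 0, "wz": 0, "fingers": 1},
    {"tx": 0, "ty": 0, "tz": 0.022, "wx": 0, "wy": 0, "wz": 0, "fingers": 1},
    {"tx": 0, "ty": 0, "tz": 0.022, "wx": 0, "wy": 0, "wz": 0, "fingers": 1}
  ]
}}

```text
clock: 47.15
eef_pos: [637.0, -110.4, 67.3]
tcp_rot: [3.14, 0.104, 0.001]
force: [-3.8, 1.3, 15.5]
width: 0.4
```

Request:
{"fn": "apply_moves", "kwargs": {
  "motion": [
    {"tx": 0, "ty": 0, "tz": -0.05, "wx": 0, "wy": 0, "wz": 0, "fingers": 1},
    {"tx": 0, "ty": 0, "tz": -0.1, "wx": 0, "wy": 0, "wz": 0, "fingers": 0},
    {"tx": 0, "ty": 0, "tz": -0.152, "wx": 0, "wy": 0, "wz": 0, "fingers": -0.5},
    {"tx": -0.05, "ty": -0.04, "tz": -0.152, "wx": 0, "wy": 0, "wz": 0, "fingers": -1},
    {"tx": -0.1, "ty": -0.08, "tz": -0.152, "wx": 0, "wy": 0, "wz": 0, "fingers": -1},
    {"tx": -0.11, "ty": -0.11, "tz": -0.152, "wx": 0, "wy": 0, "wz": 0, "fingers": -1},
    {"tx": -0.11, "ty": -0.11, "tz": -0.152, "wx": 0, "wy": 0, "wz": 0, "fingers": -1}
  ]
}}

```text
clock: 47.85
eef_pos: [516.0, -3.0, 219.1]
tcp_rot: [-3.138, -0.113, 0.002]
force: [0.6, -0.2, 0.4]
width: 44.0
```

```bash
python3 - <<'E'
from h import *
im,c=shot("wrist"); s=manip.read_camera("side"); 
a=im[0:260,120:520]; b=cv2.resize(s[170:300,190:370],(400,289))
cv2.imwrite("pics/final.png",np.vstack([cv2.resize(im[0:220,110:530],(580,304)),cv2.resize(s[170:300,180:440],(580,290))])[:,:,::-1])
E
```

```text
(no output)
```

View pics/final.png

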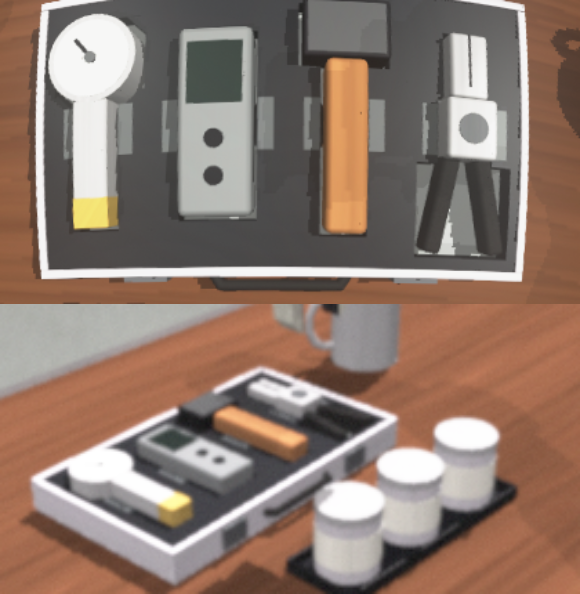

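```bash
python3 -c "
from station import manip
o=manip.get_obs();print(o['clock'],o['eef_pos'],o['force']);print(manip.job_done())"
```

```text
47.95 [519.00462184  -6.35564214 219.23790523] [ 0.24361351 -0.57128824  0.5048957 ]
the job is handed in; nothing more can be done
None
```

The case is packed and handed in at about 48 s of the 210 s. All three tins stand upright in the black tray. I moved those first, then laid the brush, gauge, meter and pliers into their own cutouts and pressed each home.

**Checks:**
- **Pressing home:** each press stopped with the fingertips about 48 mm above the counter, the height expected with a tool on the cutout's floor. The force was 15–18 N for the gauge, meter and pliers. The brush briefly took 32 N, above the 6–15 N stated as enough but under the 40 N limit.
- **Level:** I did not measure this at the tool ends. I inferred it from the press height over each origin, and the last wrist and side pictures show nothing tilted.
- **Final pictures:** they show all four tools in the right cutouts, the three tins upright, and nothing in contact with the gripper. I did not move the jug, cup or syrup bottle, but I did not measure them again at the end.

**Disagreements along the way:**
- The wrist and top cameras put the case about 1.7 mm apart in y. I aligned each held tool with the wrist camera instead.
- The networks once missed the pliers, and one top-camera fit of the meter was poor. Repeat looks before grasping showed neither had moved.
- I saw no knock to a tool and no slackened grip.

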